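# Lay two rocking cheese wedges flat on the board

## Task

Two wedges of cheese stand on their curved rinds on the worktop and rock. Catch each one in the gripper so that it stops rocking, carry it to the chopping board and turn it over sideways in the grip, so that it lies at rest on the board on one of its two flat cut sides (not on a rind-covered face), wholly on the board; keep hold of it until it is nearly lying, do not let it topple over. Lay one after the other, let go of both, and leave the butter, the spice jar, the tub and the salt mill where they stand.

Things in the scene. Friction and masses are not known exactly. Their poses are not given: they have to be found in the camera images.
- wedge_big: the larger cheese wedge, yellow cut sides, brown rind: a 40 degree sector of a disc, radius 115, 46 mm thick, 0.26 kg, loose. Origin: middle of its curved rind. Own z: from there to the tip; own y: square to the parallel rind-covered faces (y = +-23 mm), to grip. Starts standing on the rind, tip up, rocking freely about y by up to 0.25 rad (2 to 3 times a second, for several seconds)
- wedge_big_tip (a point): on the larger wedge: where the flat cut sides would meet, 115 mm from its origin along own z (tip blunt, 11 mm short of it); axes as the wedge's. The rind spans 20 degrees either side of own -z seen from here; cut sides tilt 20 degrees from own z about y. Lying on a cut side, own z points 20 degrees below level, this point is at the height of the surface, the rind end rises to 74 mm
- wedge_small: the smaller cheese wedge, yellow cut sides, brown rind: a 40 degree sector of a disc, radius 95, 40 mm thick, 0.16 kg, loose. Origin: middle of its curved rind. Own z: from there to the tip; own y: square to the parallel rind-covered faces (y = +-20 mm), to grip. Starts standing on the rind, tip up, rocking freely about y by up to 0.25 rad (2 to 3 times a second, for several seconds)
- wedge_small_tip (a point): on the smaller wedge: where the flat cut sides would meet, 95 mm from its origin along own z (tip blunt, 11 mm short of it); axes as the wedge's. The rind spans 20 degrees either side of own -z seen from here; cut sides tilt 20 degrees from own z about y. Lying on a cut side, own z points 20 degrees below level, this point is at the height of the surface, the rind end rises to 61 mm
- board: wooden chopping board, 240 mm along own x, 340 mm along own y, 22 mm thick, fixed on the worktop. Origin: centre of its underside; z up. (Beware: above the back of the worktop, from about x = 0.63 m on, wall cabinets hang with their undersides 0.6 m up; left wall at y = 0.64 m, back wall at x = 0.95 m)
- butter: packet of butter, a block 74 x 102 x 37 mm (own x, y, z), loose, lying across the board near one of its short ends (board's +y or -y). Origin: centre of its underside. To be left alone
- spice_jar: spice jar with a black cap, 41 mm across, 105 mm tall, standing loose near the wedges. Origin: centre of its underside. To be left alone
- tub: small round yoghurt tub, 72 mm across, 72 mm tall, standing loose between the board and the wedges. Origin: centre of its underside. To be left alone
- mill: white salt mill with a grey top, 44 mm across, 90 mm tall, standing loose on the board near the end where the butter is not. Origin: centre of its underside. To be left alone

How it is judged (in metres and radians):
On the way, in this order (a step that is already met when the one before it is completed fails the run):
1. one wedge is caught between the fingers, standing tip up, and no longer rocks (((contact force between the fingers and wedge_big above 1 N and angular speed of wedge_big below 0.5 rad/s and angle between wedge_big's own z axis and vertical below 0.6 rad) or (contact force between the fingers and wedge_small above 1 N and angular speed of wedge_small below 0.5 rad/s and angle between wedge_small's own z axis and vertical below 0.6 rad))), for 0.2 s.
2. a wedge, still touched by the fingers, is over the board and turned to within 30 degrees of lying on a cut side (((contact force between the fingers and wedge_big above 0.3 N and angle between wedge_big's own z axis and vertical above 1.38 rad and angle between wedge_big's own y axis and vertical between 1.3 and 1.84 rad and height (world z) of wedge_big below 0.13 m and x of wedge_big in the frame of board between -0.13 and 0.13 m and y of wedge_big in the frame of board between -0.19 and 0.19 m) or (contact force between the fingers and wedge_small above 0.3 N and angle between wedge_small's own z axis and vertical above 1.38 rad and angle between wedge_small's own y axis and vertical between 1.3 and 1.84 rad and height (world z) of wedge_small below 0.13 m and x of wedge_small in the frame of board between -0.13 and 0.13 m and y of wedge_small in the frame of board between -0.19 and 0.19 m))), for 0.05 s.
3. that wedge lies on the board on a cut side, and the other one, still touched by the fingers, is over the board and turned to within 30 degrees of lying ((((angle between wedge_big's own z axis and vertical between 1.85 and 1.99 rad and angle between wedge_big's own y axis and vertical between 1.5 and 1.64 rad and z of wedge_big_tip in the frame of board between 0.01 and 0.035 m and x of wedge_big in the frame of board between -0.115 and 0.115 m and y of wedge_big in the frame of board between -0.165 and 0.165 m and x of wedge_big_tip in the frame of board between -0.132 and 0.132 m and y of wedge_big_tip in the frame of board between -0.182 and 0.182 m) and (contact force between the fingers and wedge_small above 0.3 N and angle between wedge_small's own z axis and vertical above 1.38 rad and angle between wedge_small's own y axis and vertical between 1.3 and 1.84 rad and height (world z) of wedge_small below 0.13 m and x of wedge_small in the frame of board between -0.13 and 0.13 m and y of wedge_small in the frame of board between -0.19 and 0.19 m)) or ((angle between wedge_small's own z axis and vertical between 1.85 and 1.99 rad and angle between wedge_small's own y axis and vertical between 1.5 and 1.64 rad and z of wedge_small_tip in the frame of board between 0.01 and 0.035 m and x of wedge_small in the frame of board between -0.115 and 0.115 m and y of wedge_small in the frame of board between -0.165 and 0.165 m and x of wedge_small_tip in the frame of board between -0.132 and 0.132 m and y of wedge_small_tip in the frame of board between -0.182 and 0.182 m) and (contact force between the fingers and wedge_big above 0.3 N and angle between wedge_big's own z axis and vertical above 1.38 rad and angle between wedge_big's own y axis and vertical between 1.3 and 1.84 rad and height (world z) of wedge_big below 0.13 m and x of wedge_big in the frame of board between -0.13 and 0.13 m and y of wedge_big in the frame of board between -0.19 and 0.19 m)))), for 0.05 s.
At the end, for the whole second after the job is handed in: both wedges lie at rest on the board, each on one of its flat cut sides (own z 20 degrees below level, within 4 degrees; own y level within 4 degrees), rind middle at least 5 mm inside the board's edges and the (virtual) tip line at most 12 mm outside them, level with its top within about 12 mm (angle between wedge_big's own z axis and vertical between 1.85 and 1.99 rad and angle between wedge_big's own y axis and vertical between 1.5 and 1.64 rad and z of wedge_big_tip in the frame of board between 0.01 and 0.035 m and x of wedge_big in the frame of board between -0.115 and 0.115 m and y of wedge_big in the frame of board between -0.165 and 0.165 m and x of wedge_big_tip in the frame of board between -0.132 and 0.132 m and y of wedge_big_tip in the frame of board between -0.182 and 0.182 m and angle between wedge_small's own z axis and vertical between 1.85 and 1.99 rad and angle between wedge_small's own y axis and vertical between 1.5 and 1.64 rad and z of wedge_small_tip in the frame of board between 0.01 and 0.035 m and x of wedge_small in the frame of board between -0.115 and 0.115 m and y of wedge_small in the frame of board between -0.165 and 0.165 m and x of wedge_small_tip in the frame of board between -0.132 and 0.132 m and y of wedge_small_tip in the frame of board between -0.182 and 0.182 m and linear speed of each of wedge_big, wedge_small below 0.02 m/s and angular speed of each of wedge_big, wedge_small below 0.1 rad/s); the robot touches nothing.
It fails at once if the butter is shifted more than 25 mm or tipped over (distance of butter from where it was at the start of the episode above 0.025 m or angle between butter's own z axis and vertical above 0.35 rad).
It fails at once if the spice jar is shifted more than 25 mm or tipped over (distance of spice_jar from where it was at the start of the episode above 0.025 m or angle between spice_jar's own z axis and vertical above 0.35 rad).
It fails at once if the tub is shifted more than 25 mm or tipped over (distance of tub from where it was at the start of the episode above 0.025 m or angle between tub's own z axis and vertical above 0.35 rad).
It fails at once if the salt mill is shifted more than 25 mm or tipped over (distance of mill from where it was at the start of the episode above 0.025 m or angle between mill's own z axis and vertical above 0.35 rad).
It also fails if it takes over 64 s, if anything falls off the work surface, if the arm or the gripper's body presses on something with over 40 N, if the wrist force passes 120 N, or if a joint passes its speed limit or range.

## Robot

A 7-joint arm with a two-finger parallel gripper is mounted at the origin on a cart in front of the work surface, level with it; the furniture and walls round the work are solid. World frame = base frame: x ahead of the robot, y to its left, z up, the work surface at z = 0. Lengths are in m, angles in degrees, forces in N, time in s.
With the tool pointing down it reaches from about 0.425 to 0.875 m from the base axis. Payload 4.7 kg.
Tool frame: the origin (TCP) lies between the finger pads; the fingertips stand 17 mm ahead of it and the grasp point (between the pads) lies 2 mm behind it; z points along the fingers, y is the line along which they close (so a half turn about z gives the same grasp; the last joint's range is limited). The gripper opens to 87 mm and grips with 3 to 60 N. Pads are 19 mm wide; open, the fingers measure 117 mm over their backs; the gripper's body (75 mm by 190 mm) begins 51 mm behind the grasp point.
Start: joints at [72.599, 18.392, -4.016, 83.108, 1.295, 78.541, -3.26], TCP at [0.203, -0.617, 0.24] pointing down, gripper open.
Joint ranges: [-163.93, 163.93], [-17.29, 119.83], [-79.2, 71.16], [3.27, 140.29], [-89.18, 269.18], [5.43, 117.66], [-154.24, 154.24]. Speed limits (degrees/s): [147.25, 147.25, 180, 180, 180, 180, 180].

## Interface

Orientations are given as [roll, pitch, yaw] about the fixed x, y, z axes, in that order (R = Rz(yaw) Ry(pitch) Rx(roll)).
In Python, from cell import env, cams gives the robot as it stands.
- The arm moves only by the shell command python3 -m pendant 'ROWS' [FORCE]. ROWS is JSON, a list of rows, each an object of numbers: "tx", "ty", "tz": the shift along the tool's x, y, z each as a share of 0.05 m, from -1 to 1; "spin": the turn about the tool's z as a share of 4 degrees, from -1 to 1; "claw": the closure, from 0 (fully open) to 1 (shut). A call has 1 to 10 rows; each row shifts and turns the commanded pose from where the row before left it, along the tool's axes as they then stand; what a row does not reach is not made up. A row lasts 1/8 s, in which the tool goes at most 62.5 mm and 10.7 degrees, less where a joint would pass 70% of its speed; a pose out of reach is approached as far as the arm can. A call with a number of a shift or a turn outside -1 to 1 is refused whole. A call with a gripper value outside its range is refused whole. The fingers move at their own pace and stop on an object; FORCE is the grip in N (left out, the last holds). Time passes only in rows, so rows that do not move let the fingers close. It gives the time, the measured TCP pose, the force, the opening and the grip force at its end, in the units of the state.
- env.get_obs(): the state, without advancing time (a new reading comes with each control period).
- cams.read_camera(name): name is "scene" or "top"; returns the picture (384x512x3 uint8, red, green, blue); there is no depth.
- cams.camera_info(name): a dict with "fx", "fy", "cx", "cy" (pixels), "k1" (the pictures are not rectified: a ray, as slopes to the right and down, at radius r is drawn at 1 + k1 r^2 times it, then the intrinsics apply), "rvec" (rotation vector, rad) and "tvec" (3), from world to camera coordinates, as OpenCV has them. Camera axes: x right, y down, z forward; pixel columns grow to the right and rows downward; lengths in m; the calibration is good to about 2 mm. A picture is of the moment at which its call begins. camera_info takes no time and is no camera call.
- env.sign_off(): hands the job in; it is judged then, once.
The state is a dict: "time_s": time; "qpos": joint angles; "joint_velocities": joint speeds; "effort": joint torques, N m; "tool_pos": TCP position; "tool_rot": TCP orientation; "force": force on the tool from outside, world axes, zero at the start; "wrist_torque": the same for the moment, N m; "grip_width": finger opening in m; "grasp_force": force on a finger pad.
Only numpy, scipy, OpenCV 4.12 (cv2) and the standard library are available. Lean on these libraries where they do the work, as an engineer would, in place of code of your own. Each camera call takes 0.05 s, during which the arm holds its last target. There are 200 camera calls.

## Working session

There is one attempt and no reset: what is moved stays moved. The work goes in short steps, Python scripts to look and compute and a shell command to move; the robot and the scene stay as the last step left them, time stands still between calls to the robot, and variables do not carry over. Pictures are saved under pics/ and viewed, at most 10 in all, crops included, and the job is handed in when it is done.

```bash
ls; mkdir -p pics; python3 - <<'E'
from cell import env,cams
import cv2,numpy as np
o=env.get_obs(); print({k:np.round(o[k],3).tolist() for k in ('time_s','tool_pos','tool_rot','grip_width','qpos')})
for n in ('scene','top'):
    im=cams.read_camera(n); cv2.imwrite(f'pics/{n}0.png',im[:,:,::-1]); i=cams.camera_info(n); print(n,i)
    R=cv2.Rodrigues(np.array(i['rvec'],float))[0]; print(-R.T@np.array(i['tvec']))
E
```

```text
pics
{'time_s': 0.0, 'tool_pos': [0.203, -0.617, 0.238], 'tool_rot': [-179.888, 0.008, 18.213], 'grip_width': 0.087, 'qpos': [72.599, 18.439, -4.016, 83.177, 1.297, 78.542, -3.26]}
scene {'fx': 403.1853727200791, 'fy': 403.1853727200791, 'cx': 256.8544504757043, 'cy': 194.0141527847363, 'k1': -0.05107638427381966, 'rvec': array([ 2.16643149, -0.00593188,  0.01090817]), 'tvec': array([-0.56837148,  0.08207669,  1.12277359])}
[ 0.55698151 -0.88811039  0.7010241 ]
top {'fx': 452.28359670404234, 'fy': 452.28359670404234, 'cx': 254.35595729016896, 'cy': 189.50542771792752, 'k1': -0.12790232781130992, 'rvec': array([ 2.14368142, -2.09112326,  0.18447311]), 'tvec': array([-0.01876006,  0.5695935 ,  1.4213196 ])}
[ 0.29631177 -0.02716705  1.50213162]
```

View pics/scene0.png

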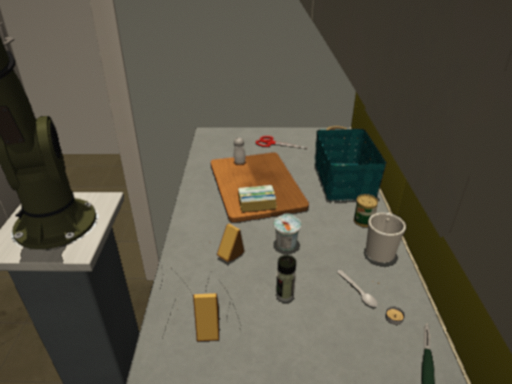

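View pics/top0.png

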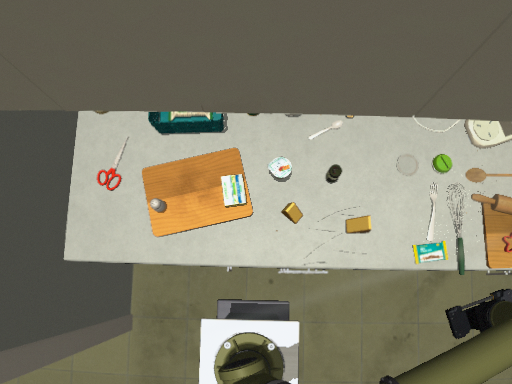

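```bash
cat > h.py <<'E'
from cell import env,cams
import cv2,numpy as np
I={n:cams.camera_info(n) for n in ('scene','top')}
def ray(n,uv):
    i=I[n];p=(np.array(uv,float)-[i['cx'],i['cy']])/[i['fx'],i['fy']]
    s=p.copy()
    for _ in range(20): s=p/(1+i['k1']*(s@s))
    R=cv2.Rodrigues(np.array(i['rvec'],float))[0]
    return -R.T@np.array(i['tvec']),R.T@np.array([*s,1.])
def plane(n,uv,z):
    c,d=ray(n,uv); return (c+d*(z-c[2])/d[2])[:2]
def two(a,b):
    (c,d),(e,f)=ray('top',a),ray('scene',b)
    t=np.linalg.lstsq(np.stack([d,-f],1),e-c,rcond=None)[0]
    p,q=c+d*t[0],e+f*t[1]; return (p+q)/2,np.linalg.norm(p-q)
E
python3 - <<'E'
from h import *
t=cv2.imread('pics/top0.png');s=cv2.imread('pics/scene0.png')
def pl(n,l,z): print(n,[plane('top',p,z).round(3).tolist() for p in l])
h=cv2.cvtColor(t,cv2.COLOR_BGR2HSV)
m=cv2.inRange(h,(5,140,100),(20,255,255)); m[:,:135]=0;m[:,260:]=0;m[:140]=0;m[245:]=0
c=max(cv2.findContours(cv2.morphologyEx(m,cv2.MORPH_CLOSE,np.ones((9,9))),0,2)[0],key=cv2.contourArea)
r=cv2.boxPoints(cv2.minAreaRect(c)); print(r.tolist())
pl('board',r,.022); b=np.array([plane('top',p,.022) for p in r]); print('c',b.mean(0),np.linalg.norm(b-np.roll(b,1,0),axis=1))
for n,x,z in(('tubtop',(280,167),.072),('jartop',(334,170),.105),('milltop',(157,205),.112),('butter',(233,190),.059)):pl(n,[x],z)
a=cv2.resize(t[185:250,260:390],None,fx=6,fy=6,interpolation=2)[:, :780]
b=cv2.resize(s[215:350,180:310],None,fx=4,fy=4,interpolation=2)
cv2.imwrite('pics/ca.png',a);cv2.imwrite('pics/cb.png',b)
c2=cv2.resize(t[140:245,135:300],None,fx=4.8,fy=4.8,interpolation=2);cv2.imwrite('pics/cc.png',c2)
E
```

```text
[[138.48460388183594, 168.89028930664062], [237.73622131347656, 146.41824340820312], [253.18626403808594, 214.65594482421875], [153.9346466064453, 237.12799072265625]]
board [[0.638, 0.392], [0.723, 0.056], [0.491, -0.002], [0.408, 0.323]]
c [0.56512881 0.19205087] [0.23966835 0.34612837 0.23936879 0.33588521]
tubtop [[0.643, -0.086]]
jartop [[0.629, -0.257]]
milltop [[0.502, 0.298]]
butter [[0.566, 0.065]]
```

View pics/ca.png

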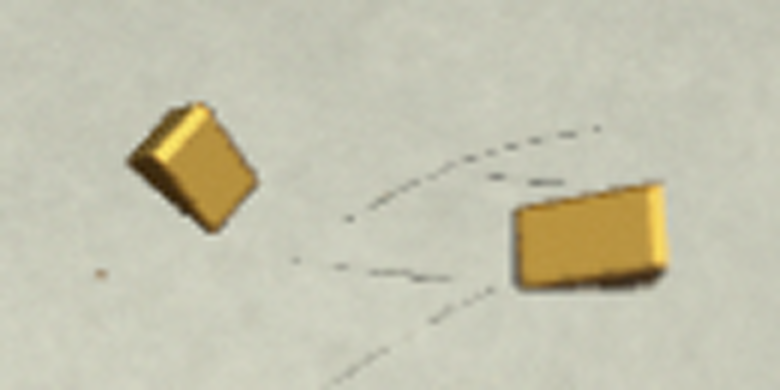

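View pics/cc.png

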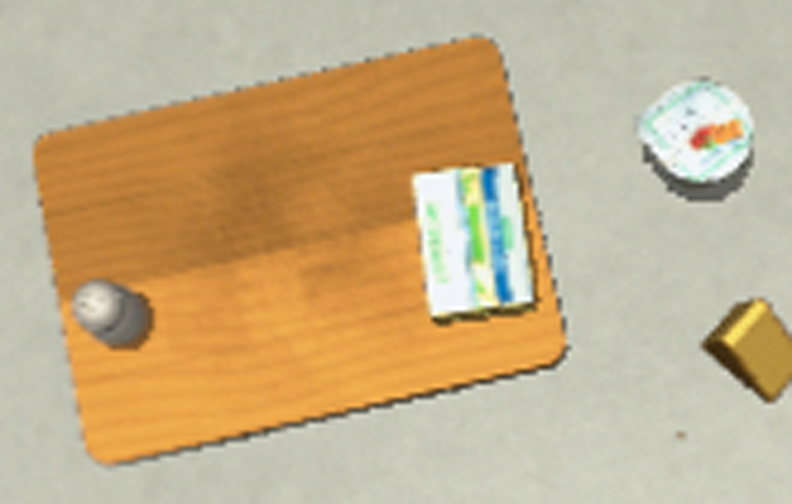

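```bash
python3 - <<'E'
from h import *
def P(l,z): return np.array([plane('top',p,z) for p in l])
ca=lambda l:[(260+x/6,185+y/6) for x,y in l]; cc=lambda l:[(135+x/4.8,140+y/4.8) for x,y in l]
def show(n,p): d=p[1]-p[0]; print(n,p.round(3).tolist(),'mid',p.mean(0).round(3),'len',np.linalg.norm(d).round(3),'yaw',np.degrees(np.arctan2(d[1],d[0])).round(1))
show('big tip',P(ca([(655,268),(655,184)]),.104)); show('big left base',P(ca([(520,290),(515,208)]),.008))
show('small tip',P(ca([(147,162),(204,106)]),.084)); show('small near base',P(ca([(213,233),(258,181)]),.007))
bc=P([(141.5,168.5),(238.5,147.3),(253.2,214.8),(154.5,237.3)],.022); C=bc.mean(0); print('board',C,bc.round(3).tolist())
y=(bc[0]+bc[3]-bc[1]-bc[2]); y/=np.linalg.norm(y); x=np.array([y[1],-y[0]]); print('yaw',np.degrees(np.arctan2(x[1],x[0])))
bu=P(cc([(413,175),(512,163),(535,300),(432,317)]),.059); print('butter',((bu-C)@np.stack([x,y],1)).round(3).tolist())
m=P(cc([(95,300)]),.112); print('mill',m,(m-C)@np.stack([x,y],1))
m=P(cc([(130,325)]),.022); print('mill base',m,(m-C)@np.stack([x,y],1))
E
```

```text
big tip [[0.442, -0.366], [0.486, -0.367]] mid [ 0.464 -0.367] len 0.044 yaw -1.0
big left base [[0.438, -0.314], [0.483, -0.311]] mid [ 0.461 -0.313] len 0.046 yaw 3.1
small tip [[0.494, -0.102], [0.525, -0.132]] mid [ 0.509 -0.117] len 0.043 yaw -44.2
small near base [[0.466, -0.143], [0.496, -0.168]] mid [ 0.481 -0.156] len 0.039 yaw -39.9
board [0.56451203 0.18829225] [[0.639, 0.381], [0.72, 0.053], [0.491, -0.003], [0.408, 0.321]]
yaw 14.163091733054614
butter [[0.023, -0.091], [0.017, -0.159], [-0.079, -0.154], [-0.075, -0.084]]
mill [[0.50986441 0.30583471]] [[-0.02422588  0.12734088]]
mill base [[0.50677923 0.30160861]] [[-0.02825134  0.12399813]]
```

```bash
python3 -m pendant --help 2>&1 | head -20
```

```text
invalid input: not JSON, or not a number
```

```bash
python3 -m pendant '[{"spin":-1,"claw":0},{"spin":-1,"claw":0},{"spin":-1,"claw":0},{"spin":-1,"claw":0},{"spin":-1,"claw":0},{"spin":-1,"claw":0},{"spin":-1,"claw":0},{"spin":-1,"claw":0},{"spin":-1,"claw":0},{"spin":-1,"claw":0}]' 20; python3 -m pendant '[{"spin":-1,"claw":0},{"spin":-1,"claw":0},{"spin":-1,"claw":0},{"spin":-1,"claw":0},{"spin":-1,"claw":0},{"spin":-1,"claw":0},{"spin":-1,"claw":0},{"spin":-1,"claw":0},{"spin":-0.5,"claw":0}]'
python3 - <<'E'
from h import *
im=cams.read_camera('top')[:,:,::-1]; cv2.imwrite('pics/top1.png',im)
cv2.imwrite('pics/ca1.png',cv2.resize(im[185:250,260:390],None,fx=6,fy=6,interpolation=2))
E
```

```text
invalid input at $[0]: expected keys tx, ty, tz, spin, claw
invalid input at $[0]: expected keys tx, ty, tz, spin, claw
```

View pics/ca1.png

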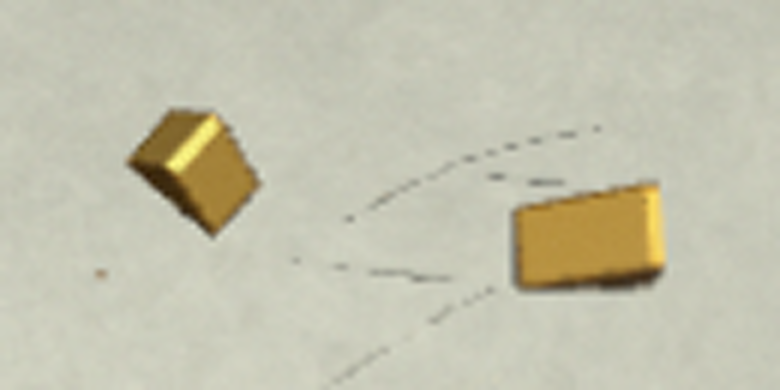

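```bash
python3 -m pendant '[{"tx":0,"ty":0,"tz":0,"spin":-1,"claw":0},{"tx":0,"ty":0,"tz":0,"spin":-1,"claw":0},{"tx":0,"ty":0,"tz":0,"spin":-1,"claw":0},{"tx":0,"ty":0,"tz":0,"spin":-1,"claw":0},{"tx":0,"ty":0,"tz":0,"spin":-1,"claw":0},{"tx":0,"ty":0,"tz":0,"spin":-1,"claw":0},{"tx":0,"ty":0,"tz":0,"spin":-1,"claw":0},{"tx":0,"ty":0,"tz":0,"spin":-1,"claw":0},{"tx":0,"ty":0,"tz":0,"spin":-1,"claw":0},{"tx":0,"ty":0,"tz":0,"spin":-1,"claw":0}]' 20; python3 -m pendant '[{"tx":0,"ty":0,"tz":0,"spin":-1,"claw":0},{"tx":0,"ty":0,"tz":0,"spin":-1,"claw":0},{"tx":0,"ty":0,"tz":0,"spin":-1,"claw":0},{"tx":0,"ty":0,"tz":0,"spin":-1,"claw":0},{"tx":0,"ty":0,"tz":0,"spin":-1,"claw":0},{"tx":0,"ty":0,"tz":0,"spin":-1,"claw":0},{"tx":0,"ty":0,"tz":0,"spin":-1,"claw":0},{"tx":0,"ty":0,"tz":0,"spin":-1,"claw":0},{"tx":0,"ty":0,"tz":0,"spin":-0.5,"claw":0}]'
python3 - <<'E'
from h import *
for n in ('top','scene'): cv2.imwrite(f'pics/{n}2.png',cams.read_camera(n)[:,:,::-1])
t=cv2.imread('pics/top2.png'); cv2.imwrite('pics/ca2.png',cv2.resize(t[185:250,260:390],None,fx=6,fy=6,interpolation=2))
E
```

```text
time_s: 1.4
tool_pos: [0.203, -0.6173, 0.2391]
tool_rot: [-180.0, -0.0, 58.3]
force: [-0.1, 0.8, -0.1]
grip_width: 0.0871
grasp_force: 0.0
time_s: 2.52
tool_pos: [0.203, -0.6173, 0.2392]
tool_rot: [-180.0, -0.0, 92.3]
force: [-0.7, 0.0, 0.6]
grip_width: 0.0869
grasp_force: 0.0
```

View pics/ca2.png

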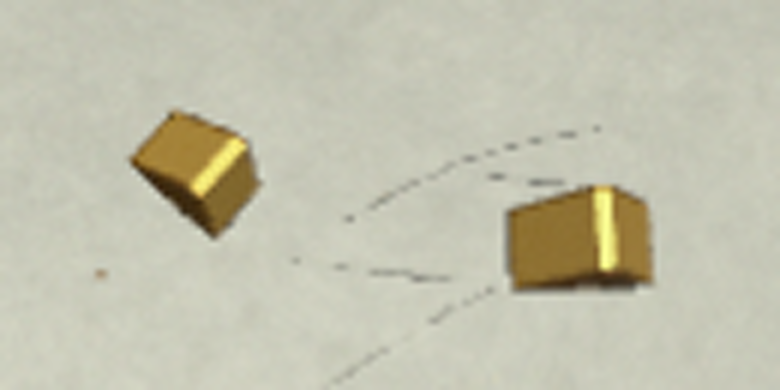

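```bash
python3 -m pendant '[{"tx":0.73,"ty":0.77,"tz":0,"spin":0,"claw":0},{"tx":0.73,"ty":0.77,"tz":0,"spin":0,"claw":0},{"tx":0.73,"ty":0.77,"tz":0,"spin":0,"claw":0},{"tx":0.73,"ty":0.77,"tz":0,"spin":0,"claw":0},{"tx":0.73,"ty":0.77,"tz":0,"spin":0,"claw":0},{"tx":0.73,"ty":0.77,"tz":0,"spin":0,"claw":0},{"tx":0.74,"ty":0.78,"tz":0,"spin":0,"claw":0},{"tx":0,"ty":0,"tz":1,"spin":0,"claw":0},{"tx":0,"ty":0,"tz":0,"spin":0,"claw":0}]'
python3 - <<'E'
from h import *
im=np.hstack([cams.read_camera(n)[:,:,::-1] for n in ('top','scene')]); 
cv2.imwrite('pics/both3.png',np.hstack([cv2.resize(im[160:260,290:415],None,fx=3.2,fy=3.2),cv2.resize(im[230:330,512+150:512+275],None,fx=3.2,fy=3.2)]))
E
```

```text
time_s: 3.75
tool_pos: [0.4608, -0.3495, 0.1861]
tool_rot: [-179.6, -0.3, 92.2]
force: [-0.3, -0.7, 0.5]
grip_width: 0.0872
grasp_force: 0.0
```

View pics/both3.png

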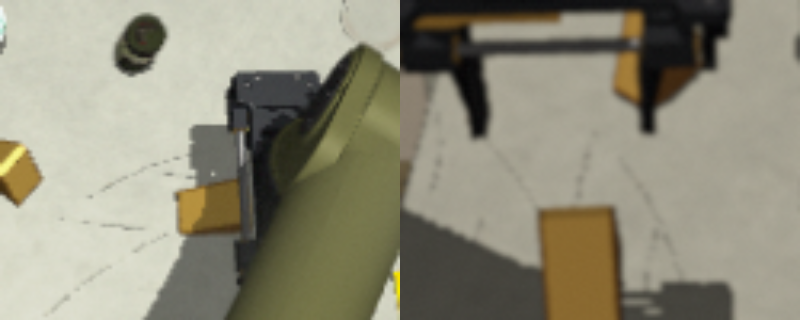

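```bash
python3 -m pendant '[{"tx":0,"ty":0.03,"tz":0.65,"spin":0,"claw":0},{"tx":0,"ty":0,"tz":0.65,"spin":0,"claw":0},{"tx":0,"ty":0,"tz":0.65,"spin":0,"claw":0},{"tx":0,"ty":0,"tz":0.59,"spin":0,"claw":0},{"tx":0,"ty":0,"tz":0,"spin":0,"claw":0},{"tx":0,"ty":0,"tz":0,"spin":0,"claw":1},{"tx":0,"ty":0,"tz":0,"spin":0,"claw":1},{"tx":0,"ty":0,"tz":0,"spin":0,"claw":1},{"tx":0,"ty":0,"tz":0,"spin":0,"claw":1},{"tx":0,"ty":0,"tz":0,"spin":0,"claw":1}]' 20
```

```text
time_s: 5.1
tool_pos: [0.4644, -0.3513, 0.0627]
tool_rot: [-180.0, 0.0, 92.2]
force: [0.8, 0.8, 1.4]
grip_width: 0.0457
grasp_force: 19.9
```

```bash
python3 -m pendant '[{"tx":0,"ty":0,"tz":0,"spin":0,"claw":1},{"tx":0,"ty":0,"tz":-0.6,"spin":0,"claw":1},{"tx":0,"ty":0,"tz":-0.8,"spin":-0.8,"claw":1},{"tx":0,"ty":0,"tz":-0.8,"spin":-0.8,"claw":1},{"tx":0,"ty":0,"tz":-0.6,"spin":-0.8,"claw":1},{"tx":0,"ty":0,"tz":0,"spin":-0.6,"claw":1}]'; python3 -m pendant '[{"tx":0.82,"ty":0.6,"tz":0,"spin":0,"claw":1},{"tx":0.82,"ty":0.6,"tz":0,"spin":0,"claw":1},{"tx":0.82,"ty":0.6,"tz":0,"spin":0,"claw":1},{"tx":0.82,"ty":0.6,"tz":0,"spin":0,"claw":1},{"tx":0.82,"ty":0.6,"tz":0,"spin":0,"claw":1},{"tx":0.82,"ty":0.6,"tz":0,"spin":0,"claw":1},{"tx":0.82,"ty":0.6,"tz":0,"spin":0,"claw":1},{"tx":0.82,"ty":0.6,"tz":0,"spin":0,"claw":1},{"tx":0.82,"ty":0.6,"tz":0,"spin":0,"claw":1},{"tx":0.82,"ty":0.6,"tz":0,"spin":0,"claw":1}]'
python3 - <<'E'
from h import *
o=env.get_obs();print(o['tool_pos'],o['tool_rot'],o['qpos'])
im=cams.read_camera('scene')[:,:,::-1];cv2.imwrite('pics/s4.png',im);cv2.imwrite('pics/s4c.png',cv2.resize(im[120:270,190:340],None,fx=3.5,fy=3.5))
E
```

```text
time_s: 5.85
tool_pos: [0.4658, -0.3518, 0.205]
tool_rot: [179.9, 0.2, 104.3]
force: [0.2, -0.1, -3.7]
grip_width: 0.046
grasp_force: 19.9
time_s: 7.1
tool_pos: [0.6532, 0.1194, 0.1985]
tool_rot: [-179.6, -0.0, 104.1]
force: [0.7, -1.1, -3.1]
grip_width: 0.0459
grasp_force: 19.9
[0.65324687 0.11936128 0.19851668] [-1.79590810e+02 -1.31338761e-02  1.04086868e+02] [ 17.4601708   26.85577997 -41.17637117  82.53317161  17.66731201
  77.62026295 -10.4525517 ]
```

View pics/s4c.png

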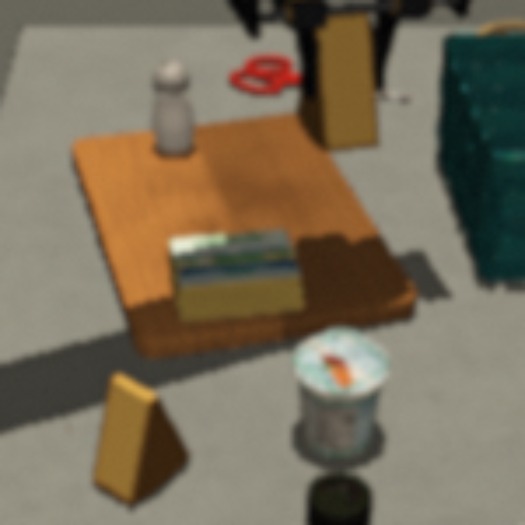

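```bash
python3 -m pendant '[{"tx":0,"ty":0,"tz":0.7,"spin":0,"claw":1},{"tx":0,"ty":0,"tz":0.7,"spin":0,"claw":1},{"tx":0,"ty":0,"tz":0.5,"spin":0,"claw":1},{"tx":0,"ty":0,"tz":0.25,"spin":0,"claw":1},{"tx":0,"ty":0,"tz":0.08,"spin":0,"claw":1},{"tx":0,"ty":0,"tz":0,"spin":0,"claw":1}]'; python3 -m pendant '[{"tx":0,"ty":0,"tz":0.04,"spin":0,"claw":1},{"tx":0,"ty":0,"tz":0.0,"spin":0,"claw":1}]' 10
```

```text
time_s: 7.9
tool_pos: [0.6551, 0.12, 0.0917]
tool_rot: [179.9, 0.0, 104.2]
force: [-0.8, -1.2, -2.0]
grip_width: 0.0459
grasp_force: 20.0
time_s: 8.15
tool_pos: [0.655, 0.1199, 0.0897]
tool_rot: [179.9, 0.0, 104.2]
force: [0.3, 1.0, -3.1]
grip_width: 0.0458
grasp_force: 10.0
```

```bash
python3 -m pendant '[{"tx":0,"ty":0,"tz":0.08,"spin":0,"claw":1},{"tx":0,"ty":0,"tz":0.06,"spin":0,"claw":1},{"tx":0,"ty":0,"tz":0.0,"spin":0,"claw":1}]' 8;  python3 -m pendant '[{"tx":0.06,"ty":0,"tz":0.02,"spin":0,"claw":1},{"tx":0.12,"ty":0,"tz":0.0,"spin":0,"claw":1},{"tx":0,"ty":0,"tz":0.0,"spin":0,"claw":1}]' 8; 
```

```text
time_s: 8.52
tool_pos: [0.6552, 0.1194, 0.0837]
tool_rot: [180.0, 0.1, 104.2]
force: [-2.6, -1.6, 5.8]
grip_width: 0.0461
grasp_force: 8.0
time_s: 8.9
tool_pos: [0.6532, 0.1275, 0.0829]
tool_rot: [179.9, 0.2, 104.2]
force: [-2.2, -2.1, 6.3]
grip_width: 0.0462
grasp_force: 8.0
```

```bash
python3 -m pendant '[{"tx":0.1,"ty":0,"tz":-0.01,"spin":0,"claw":1},{"tx":0.1,"ty":0,"tz":-0.02,"spin":0,"claw":1},{"tx":0.1,"ty":0,"tz":-0.02,"spin":0,"claw":1},{"tx":0,"ty":0,"tz":0,"spin":0,"claw":1}]'
python3 - <<'E'
from h import *
im=np.hstack([cams.read_camera(n)[:,:,::-1] for n in ('top','scene')]);cv2.imwrite('pics/b5.png',im)
cv2.imwrite('pics/b5c.png',np.hstack([cv2.resize(im[130:230,140:260],None,fx=3.3,fy=3.3),cv2.resize(im[120:220,512+220:512+340],None,fx=3.3,fy=3.3)]))
E
```

```text
time_s: 9.4
tool_pos: [0.648, 0.1448, 0.0831]
tool_rot: [-180.0, -0.1, 104.3]
force: [0.8, 1.1, -2.1]
grip_width: 0.0459
grasp_force: 8.0
```

View pics/b5c.png

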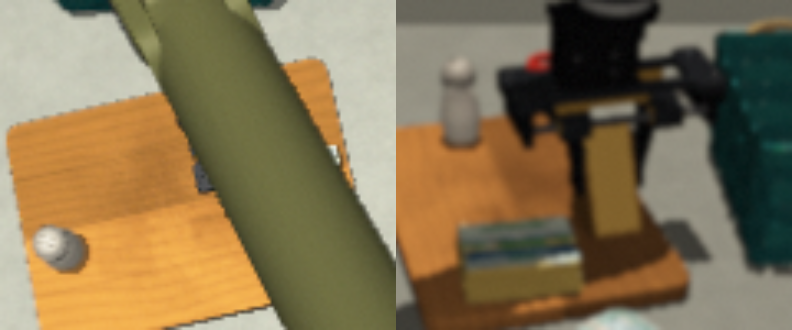

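```bash
cat >> h.py <<'E'
C=np.array([.5645,.1883]);a=np.radians(14.16);XB=np.array([np.cos(a),np.sin(a)]);YB=np.array([-np.sin(a),np.cos(a)])
def side(uv,xb,n='scene'):
    c,d=ray(n,uv); k=(xb-(c[:2]-C)@XB)/(d[:2]@XB); p=c+k*d; return np.array([(p[:2]-C)@YB,p[2]]).round(4)
def tcp():
    o=env.get_obs();p=np.array(o['tool_pos']);return np.array([(p[:2]-C)@XB,(p[:2]-C)@YB,p[2]]).round(4)
E
python3 - <<'E'
from h import *
print(tcp(),side((287.1,190.7),.069),side((284.7,157),.069),side((284.7,153),.069))
s=cv2.imread('pics/b5.png')[:,512:]
for r in range(138,200,3): print(r,[tuple(int(v) for v in s[r,c][::-1]) for c in range(276,297,4)])
E
```

```text
[ 0.0705 -0.0636  0.0831] [-0.1091  0.0435] [-0.0728  0.137 ] [-0.0711  0.1492]
138 [(12, 11, 12), (7, 4, 5), (7, 8, 7), (10, 10, 10), (9, 8, 10), (47, 46, 44)]
141 [(6, 2, 4), (5, 7, 7), (10, 10, 10), (8, 7, 7), (15, 11, 6), (65, 48, 21)]
144 [(8, 6, 7), (7, 6, 6), (4, 4, 3), (4, 4, 5), (8, 7, 7), (49, 37, 21)]
147 [(9, 8, 9), (11, 12, 11), (10, 11, 12), (11, 12, 13), (19, 16, 16), (20, 19, 17)]
150 [(43, 33, 20), (54, 40, 21), (73, 55, 28), (87, 70, 44), (81, 64, 36), (42, 32, 16)]
153 [(69, 50, 21), (141, 136, 119), (143, 138, 123), (144, 140, 126), (91, 89, 79), (44, 35, 23)]
156 [(12, 13, 14), (67, 66, 62), (60, 58, 53), (54, 48, 41), (43, 42, 40), (35, 30, 26)]
159 [(14, 15, 16), (104, 79, 39), (124, 95, 44), (128, 96, 42), (48, 44, 38), (11, 10, 11)]
162 [(45, 34, 21), (126, 94, 43), (129, 97, 45), (129, 97, 43), (30, 22, 13), (39, 38, 35)]
165 [(31, 24, 14), (130, 99, 47), (128, 96, 44), (129, 99, 44), (39, 28, 15), (83, 80, 72)]
168 [(31, 23, 15), (129, 98, 44), (128, 97, 43), (129, 98, 45), (58, 41, 21), (122, 119, 107)]
171 [(31, 23, 15), (130, 98, 45), (129, 98, 46), (128
[... 172 characters left out ...]
29, 99, 45), (129, 98, 45), (114, 88, 52), (149, 146, 132)]
180 [(41, 25, 11), (119, 88, 39), (129, 98, 45), (129, 97, 44), (117, 87, 40), (147, 143, 129)]
183 [(43, 28, 11), (115, 85, 39), (129, 97, 44), (128, 97, 44), (122, 91, 41), (108, 98, 83)]
186 [(45, 27, 9), (108, 80, 36), (128, 96, 43), (129, 98, 45), (126, 94, 43), (61, 39, 21)]
189 [(52, 33, 16), (90, 65, 29), (125, 94, 42), (123, 92, 42), (108, 78, 36), (62, 39, 19)]
192 [(59, 37, 17), (63, 40, 19), (68, 44, 21), (64, 40, 19), (63, 40, 19), (63, 40, 19)]
195 [(61, 43, 28), (62, 38, 19), (59, 37, 17), (62, 39, 20), (63, 41, 19), (62, 39, 18)]
198 [(92, 79, 60), (59, 36, 17), (58, 36, 17), (61, 37, 19), (64, 40, 19), (61, 37, 19)]
```

```bash
python3 -m pendant '[{"tx":0,"ty":0,"tz":0.1,"spin":0,"claw":1},{"tx":0,"ty":0,"tz":0.06,"spin":0,"claw":1},{"tx":0,"ty":0,"tz":0,"spin":0,"claw":1}]'; python3 -m pendant '[{"tx":0,"ty":0,"tz":0,"spin":0,"claw":0.38},{"tx":0,"ty":0,"tz":-0.1,"spin":0,"claw":0.38},{"tx":0,"ty":0,"tz":-0.1,"spin":0,"claw":0.38},{"tx":0,"ty":0,"tz":0,"spin":0,"claw":1},{"tx":0,"ty":0,"tz":0,"spin":0,"claw":1},{"tx":0,"ty":0,"tz":0,"spin":0,"claw":1}]' 20
cat > look.py <<'E'
# rows/cols of the yellow wedge seen in the scene view inside a box: python3 look.py name xb u0 u1 v0 v1
from h import *;import sys
n,xb=sys.argv[1],float(sys.argv[2]);u0,u1,v0,v1=map(int,sys.argv[3:7])
im=cams.read_camera('scene')[:,:,::-1];cv2.imwrite(f'pics/{n}.png',im)
h=cv2.cvtColor(np.ascontiguousarray(im),cv2.COLOR_BGR2HSV);m=cv2.inRange(h,(15,120,80),(26,255,255))
q=np.zeros_like(m);q[v0:v1,u0:u1]=m[v0:v1,u0:u1]
k,l,st,ce=cv2.connectedComponentsWithStats(q);i=1+np.argmax(st[1:,4]);ys,xs=np.where(l==i)
print('tcp',tcp(),'area',st[i,4])
for v in (ys.min(),ys.max()): c=xs[(abs(ys-v)<2)];print('row',v,'cols',c.min(),c.max(),'y_b,z',side((c.mean(),v),xb))
E
python3 look.py l6 .07 265 310 130 205
```

```text
time_s: 9.88
tool_pos: [0.6491, 0.1415, 0.0772]
tool_rot: [-180.0, 0.2, 104.1]
force: [-4.2, -3.2, 9.0]
grip_width: 0.0461
grasp_force: 8.0
time_s: 10.62
tool_pos: [0.6489, 0.1433, 0.0858]
tool_rot: [180.0, 0.0, 104.2]
force: [-0.1, 0.3, 3.2]
grip_width: 0.0462
grasp_force: 20.0
tcp [ 0.0708 -0.0643  0.0857] area 494
row 161 cols 279 293 y_b,z [-0.0856  0.1306]
row 196 cols 281 291 y_b,z [-0.0946  0.0148]
```

```bash
python3 -m pendant '[{"tx":0,"ty":0,"tz":-0.7,"spin":0,"claw":1},{"tx":0,"ty":0.1,"tz":-0.7,"spin":0,"claw":1},{"tx":-0.8,"ty":0.1,"tz":0,"spin":0,"claw":1},{"tx":-0.8,"ty":0.1,"tz":0,"spin":0,"claw":1},{"tx":-0.8,"ty":0,"tz":0,"spin":0,"claw":1},{"tx":-0.8,"ty":0,"tz":0,"spin":0,"claw":1},{"tx":-0.06,"ty":0,"tz":0.5,"spin":0,"claw":1},{"tx":0,"ty":0,"tz":0.6,"spin":0,"claw":1},{"tx":0,"ty":0,"tz":0.3,"spin":0,"claw":1},{"tx":0,"ty":0,"tz":0,"spin":0,"claw":1}]'
python3 look.py l7 .085 240 310 130 260
```

```text
time_s: 11.92
tool_pos: [0.702, -0.0111, 0.0836]
tool_rot: [-179.8, -0.1, 104.2]
force: [-0.7, 0.9, -2.8]
grip_width: 0.0457
grasp_force: 20.0
tcp [ 0.0857 -0.2271  0.0852] area 404
row 198 cols 276 276 y_b,z [ 0.0416 -0.0865]
row 216 cols 240 247 y_b,z [ 0.5784 -0.5598]
```

```bash
python3 -m pendant '[{"tx":0,"ty":0,"tz":0.25,"spin":0,"claw":1},{"tx":0,"ty":0,"tz":0.11,"spin":0,"claw":1},{"tx":0.2,"ty":0,"tz":0,"spin":0,"claw":1},{"tx":0.16,"ty":0,"tz":0,"spin":0,"claw":1},{"tx":0,"ty":0,"tz":0,"spin":0,"claw":1}]' 10; python3 -m pendant '[{"tx":0.11,"ty":0,"tz":-0.04,"spin":0,"claw":1},{"tx":0.11,"ty":0,"tz":-0.04,"spin":0,"claw":1},{"tx":0.11,"ty":0,"tz":-0.04,"spin":0,"claw":1},{"tx":0.11,"ty":0,"tz":-0.04,"spin":0,"claw":1},{"tx":0,"ty":0,"tz":0,"spin":0,"claw":1}]'
python3 -c "from h import *;print(tcp())"
```

```text
time_s: 12.6
tool_pos: [0.6989, 0.0085, 0.0682]
tool_rot: [179.9, -0.0, 104.4]
force: [0.0, 0.7, -3.1]
grip_width: 0.0466
grasp_force: 10.0
time_s: 13.22
tool_pos: [0.6939, 0.0272, 0.0764]
tool_rot: [180.0, 0.1, 104.2]
force: [0.1, -3.6, 0.1]
grip_width: 0.0458
grasp_force: 10.0
[ 0.0861 -0.1879  0.0764]
```

```bash
python3 -m pendant '[{"tx":0.1,"ty":0,"tz":-0.01,"spin":0,"claw":1},{"tx":0.1,"ty":0,"tz":0,"spin":0,"claw":1},{"tx":0.1,"ty":0,"tz":0,"spin":0,"claw":1},{"tx":0.1,"ty":0,"tz":0,"spin":0,"claw":1},{"tx":0.1,"ty":0,"tz":0.01,"spin":0,"claw":1},{"tx":0.1,"ty":0,"tz":0.02,"spin":0,"claw":1},{"tx":0,"ty":0,"tz":0,"spin":0,"claw":1}]'
python3 - <<'E'
from h import *
print(tcp())
im=np.hstack([cams.read_camera(n)[:,:,::-1] for n in ('top','scene')]);cv2.imwrite('pics/b8.png',im)
h=cv2.cvtColor(np.ascontiguousarray(im[:,512:]),cv2.COLOR_BGR2HSV)
# coarse letters: Y yellow wedge/board hue classes
for v in range(150,232,3): print(v,' '.join('%2d/%3d'%(h[v,u,0],h[v,u,2]) for u in range(272,320,4)))
E
```

```text
time_s: 14.1
tool_pos: [0.6858, 0.0582, 0.0744]
tool_rot: [-180.0, -0.1, 104.3]
force: [1.7, -1.3, -1.1]
grip_width: 0.0457
grasp_force: 10.0
[ 0.0858 -0.1558  0.0744]
150 25/152 26/150 24/139 165/  5 10/  7  0/  8 150/  7 150/  8  0/  5  0/  8 22/117 77/ 54
153 14/149 14/153 24/128 165/  3 30/  6 150/  9 30/  6 120/  7  0/  7 30/  5 23/123 75/ 42
156 14/133 14/155 18/102 30/  7 30/  9 150/ 15 150/  7  0/  3 150/ 10 130/ 10 120/ 18 12/ 22
159 120/ 32 11/ 57  8/ 29  0/  6 90/  9 150/  6 150/  8 120/ 10 135/  9 150/  7 18/ 91 18/ 81
162 90/ 16 120/ 14 120/ 15 90/  9 120/  6 170/  9 100/ 10  0/  6 165/  9 150/  5 17/ 25 150/ 23
165 105/ 15 135/ 14 90/ 14 90/ 13 150/  9 120/  8 90/  9 150/ 13 90/ 16 90/ 18 12/ 23 100/ 21
168 150/ 16 150/ 15 90/ 17 90/ 16  8/ 21 16/ 30 18/ 42 18/ 60 18/ 80 18/ 84 19/ 62 105/ 22
171  0/ 16 90/ 17 135/ 14 19/ 70 18/ 85 17/ 79 21/135 23/144 24/145 21/ 66 17/ 32 15/ 19
174  0/ 12 13/ 56 14/ 89 18/ 31  0/ 18 105/ 15 27/ 95 25/ 74 12/ 57 15/ 41 18/ 38 12/ 22
177  0/  7 12/ 38 13/ 62 17/ 66 90/ 18 105/ 16 19/ 81 19/101 19/122 18/ 68 30/  7 23/ 74
180 13/ 38 13/ 
[... 870 characters left out ...]
 15/ 67 14/ 67 14/ 73 14/ 74 14/ 75 14/ 53 15/ 44 18/132 20/210 20/217 20/210 17/152
213 13/ 72 13/ 70 14/ 66 18/ 98 30/102 17/ 73 15/ 46 16/117 18/147 17/117 15/ 85 22/ 82
216 13/ 60 17/ 74 38/171 74/195 48/201 64/179 26/ 90 23/ 59 26/ 62 26/ 64 21/ 63 23/ 61
219 21/ 62 58/186 27/206 45/212 76/213 79/197 71/182 27/ 96 26/ 64 26/ 65 23/ 65 24/ 73
222 39/ 77 76/211 60/214  5/164 15/184 83/203 84/197 65/152 23/ 62 23/ 62 20/ 63 27/ 86
225 23/ 70 72/199 81/196 18/182 11/206 30/221 77/209 64/165 26/ 62 23/ 63 23/ 61 23/152
228 26/ 61 41/165 74/202 69/177 13/220 32/214 39/211 30/115 24/ 78 26/118 26/125 24/154
231 26/ 64 30/ 73 24/160 62/180 36/163 52/198 24/150 26/140 23/152 27/152 25/151 25/152
```

```bash
python3 - <<'E'
from h import *
for p in ((303,176),(306,207),(307,213)): print(p,side(p,.085))
s=cv2.imread('pics/b8.png')[:,512:]
g=s[160:225,285:325]
for v in range(168,220,2): print(v,' '.join('%3d'%s[v,u,2] for u in range(290,322,2)))
t=cv2.imread('pics/b8.png')[:,:512]
h=cv2.cvtColor(t,cv2.COLOR_BGR2HSV);print('top view hue/val');
for v in range(140,185,4): print(v,' '.join('%2d/%3d'%(h[v,u,0],h[v,u,2]) for u in range(220,290,5)))
E
```

```text
(303, 176) [-0.1827  0.1358]
(306, 207) [-0.2216  0.0605]
(307, 213) [-0.2321  0.0478]
168  23  30  37  42  51  60  71  80  87  84  70  62  21  18  20  21
170  76  83  98 111 117 128 133 138 139  76  22  27  28  14  22  29
172  66  54 101 144 145 145 143 134 117  59  25  40  50  19  18  20
174  15  13  48  95  85  74  68  57  51  41  35  38  52  22  15  16
176  15  17  22  50  61  66  79  93  98  50  11  16  35  32  29  17
178  14  14  43 110 123 122 126 128 128  78  11  12  91 121  89  24
180  13  23  69 124 129 127 127 128 128 101  21  36 130 153 126  48
182   8  38  98 127 127 127 127 127 128 111  31  64 145 150 146  83
184   9  29  88 126 129 127 127 127 127 119  51 103 149 149 149 103
186   7  31  77 124 128 128 127 127 128 126  77 126 151 148 148 123
188   9  32  63 116 126 127 127 127 128 126 107 139 151 150 151 150
190   8  35  54 110 127 127 127 127 127 128 115 140 151 149 148 150
192   9  35  48  94 125 128 127 129 127 127 121 135 152 149 148 151
194   9  38  47  82 126 128 127 126 128 128 122 125 148 148 149 148
196  21  38  46  70 119 128 127 127 126 127 127 118 150 152 1
[... 1300 characters left out ...]
 32/ 75 31/ 98 29/110 29/116 29/113 29/108 32/ 98 28/ 70 32/205 79/235 88/246 80/238
164 16/199 16/199 30/ 60 29/ 93 29/106 30/110 30/113 30/110 29/101 30/ 83 80/232 90/248 87/245 75/250
168 16/192 16/200 110/ 81 28/ 89 30/103 31/112 29/115 29/112 29/106 30/ 90 73/183 98/230  3/196 17/249
172 16/189 16/208 135/100 31/ 77 30/ 97 29/110 29/115 31/113 29/109 29/ 99 30/ 72 46/241 98/251 84/247
176 16/208 75/249 110/ 54 31/ 64 30/ 94 29/106 29/112 29/114 29/111 29/102 29/ 86 54/140 81/249 68/242
180 16/205 102/252 96/220 41/ 99 29/ 86 30/104 31/110 31/115 30/112 29/107 31/ 92 30/ 69 39/104 37/107
184 15/184 65/245 97/248 43/244 29/ 81 31/101 29/111 30/114 30/110 29/109 29/ 98 30/ 73 37/212 28/209
```

```bash
python3 -m pendant '[{"tx":0.1,"ty":0,"tz":0.03,"spin":0,"claw":1},{"tx":0.09,"ty":0,"tz":0.03,"spin":0,"claw":1},{"tx":0.09,"ty":0,"tz":0.05,"spin":0,"claw":1},{"tx":0.09,"ty":0,"tz":0.05,"spin":0,"claw":1},{"tx":0.08,"ty":0,"tz":0.06,"spin":0,"claw":1},{"tx":0.08,"ty":0,"tz":0.06,"spin":0,"claw":1},{"tx":0,"ty":0,"tz":0,"spin":0,"claw":1}]'
cat > g.py <<'E'
from h import *;import sys
n=sys.argv[1];u0,u1,v0,v1=map(int,sys.argv[2:6]);cam=sys.argv[6] if len(sys.argv)>6 else 'scene'
print(tcp());im=cams.read_camera(cam)[:,:,::-1];cv2.imwrite(f'pics/{n}.png',im)
h=cv2.cvtColor(np.ascontiguousarray(im),cv2.COLOR_BGR2HSV);print('   ',' '.join('%6d'%u for u in range(u0,u1,4)))
for v in range(v0,v1,3): print(v,' '.join('%2d/%3d'%(h[v,u,0],h[v,u,2]) for u in range(u0,u1,4)))
E
python3 g.py g9 276 324 160 222
```

```text
time_s: 15.08
tool_pos: [0.6793, 0.0831, 0.0601]
tool_rot: [-180.0, -0.0, 104.3]
force: [1.2, -0.5, -0.8]
grip_width: 0.0459
grasp_force: 10.0
[ 0.0856 -0.13    0.0601]
       276    280    284    288    292    296    300    304    308    312    316    320
160 90/ 18 75/  8 30/  8  0/  8 165/ 10 60/  8  0/  9 60/  6 18/ 80 18/ 80 75/ 42 90/ 24
163  0/ 15  0/ 13  0/  4  0/  9  0/  7 135/  9 165/  6  0/  6 105/ 19  0/ 15 150/ 21 90/ 16
166 135/ 13 100/ 16 150/ 11 110/ 13  0/ 13  0/ 14 12/ 22 17/ 36 17/ 47 120/ 24  0/ 27 90/ 17
169 120/ 17 15/ 26 18/ 46 18/ 65 17/ 83 18/102 19/116 19/ 92 19/ 37 110/ 14 105/ 28 90/ 32
172 12/ 48 19/ 47 18/ 65 17/ 44 24/142 23/144 24/124 23/ 73 15/ 36 10/ 21 30/ 17 20/ 41
175 13/118 17/ 49 90/ 13 105/ 17 24/ 44 16/ 55 18/ 63 15/ 43  9/ 25 20/ 21 30/ 33 88/ 23
178 12/ 67 14/ 70 90/ 15 135/ 17 19/ 92 19/116 19/118 18/ 85  0/ 11 26/142 25/148 86/ 30
181 14/139 14/140 10/ 16 15/ 21 19/113 19/116 19/117 18/112 38/ 44 25/152 26/150 34/ 66
184 14/145 14/151 14/ 44 15/ 19 19/100 19/117 19/116 19/117 20/ 93 23/152 26/149 23/106
187 14/151 14/150 14/ 59  9/ 25 17/ 
[... 319 characters left out ...]
 16/ 76 14/ 61 13/ 61 14/ 66 16/ 46 16/ 91 21/235 22/236 22/235 19/210 25/ 59 27/ 75
202 19/ 88 14/ 62 14/ 63 14/ 62 15/ 46 16/ 53 21/236 22/236 21/235 20/230 21/ 63 23/ 64
205 19/ 94 14/ 63 14/ 65 12/ 65 15/ 48 14/ 44 18/168 17/147 16/100 14/ 78 25/ 95 26/ 63
208 17/ 84 14/ 65 14/ 67 14/ 72 15/ 51 15/ 46 15/ 54 16/ 52 15/ 52 16/ 59 25/107 26/ 61
211 14/ 73 14/ 75 14/ 72 14/ 71 15/ 51 16/ 47 15/ 50 14/ 54 18/ 54 23/ 63 25/ 96 26/128
214 14/ 66 14/ 73 47/147 56/152 48/109 20/ 61 26/ 62 30/ 63 30/ 63 26/ 62 23/143 26/150
217 24/113 36/201 74/204 53/210 65/189 48/136 26/ 62 26/ 63 23/ 64 25/105 25/149 25/150
220 68/195 30/209 19/207 75/209 83/195 77/181 38/125 26/ 63 21/ 63 24/150 25/152 22/149
```

```bash
python3 - <<'E'
from h import *
G=np.array([-.13,.062])
for p in ((304,205),(304,206.5),(303,212.5)): print(p,side(p,.085),(side(p,.085)-G)*1000)
for f in range(30,111,10):
    r=np.radians(f);q=np.radians(20)
    print(f,[ (49*np.array([np.sin(r),np.cos(r)])-115*np.array([np.sin(r+k*q),np.cos(r+k*q)])).round(0).tolist() for k in (1,0,-1)])
E
```

```text
(304, 205) [-0.2067  0.0568] [-76.7  -5.2]
(304, 206.5) [-0.2076  0.0524] [-77.6  -9.6]
(303, 212.5) [-0.2043  0.0294] [-74.3 -32.6]
30 [[-64.0, -31.0], [-33.0, -57.0], [5.0, -71.0]]
40 [[-68.0, -20.0], [-42.0, -51.0], [-8.0, -71.0]]
50 [[-71.0, -8.0], [-51.0, -42.0], [-20.0, -68.0]]
60 [[-71.0, 5.0], [-57.0, -33.0], [-31.0, -64.0]]
70 [[-69.0, 17.0], [-62.0, -23.0], [-42.0, -57.0]]
80 [[-65.0, 28.0], [-65.0, -11.0], [-51.0, -49.0]]
90 [[-59.0, 39.0], [-66.0, -0.0], [-59.0, -39.0]]
100 [[-51.0, 49.0], [-65.0, 11.0], [-65.0, -28.0]]
110 [[-42.0, 57.0], [-62.0, 23.0], [-69.0, -17.0]]
```

```bash
cat >> h.py <<'E'
def proj(xb,yb,z,n='scene'):
    i=I[n];p=C+xb*XB+yb*YB;R=cv2.Rodrigues(np.array(i['rvec'],float))[0];q=R@np.array([*p,z])+np.array(i['tvec'])
    s=q[:2]/q[2];s=s*(1+i['k1']*(s@s));return (s*[i['fx'],i['fy']]+[i['cx'],i['cy']]).round(1)
E
python3 - <<'E'
from h import *
for b in ((.085,-.17),(.04,-.17),(.12,-.17),(-.12,-.17),(.085,-.13)): print(b,proj(*b,.022),proj(*b,0))
E
cp pics/g9.png pics/x.png; python3 -c "
import cv2;im=cv2.imread('pics/g9.png')[140:240,230:350];cv2.imwrite('pics/g9c.png',cv2.resize(im,None,fx=6,fy=6,interpolation=2))"
```

```text
(0.085, -0.17) [298.7 207.6] [298.2 213.8]
(0.04, -0.17) [283.7 209.9] [283.4 216.1]
(0.12, -0.17) [310.2 205.9] [309.6 212. ]
(-0.12, -0.17) [228.4 218.4] [228.6 224.6]
(0.085, -0.13) [294.1 199.9] [293.7 205.9]
```

View pics/g9c.png

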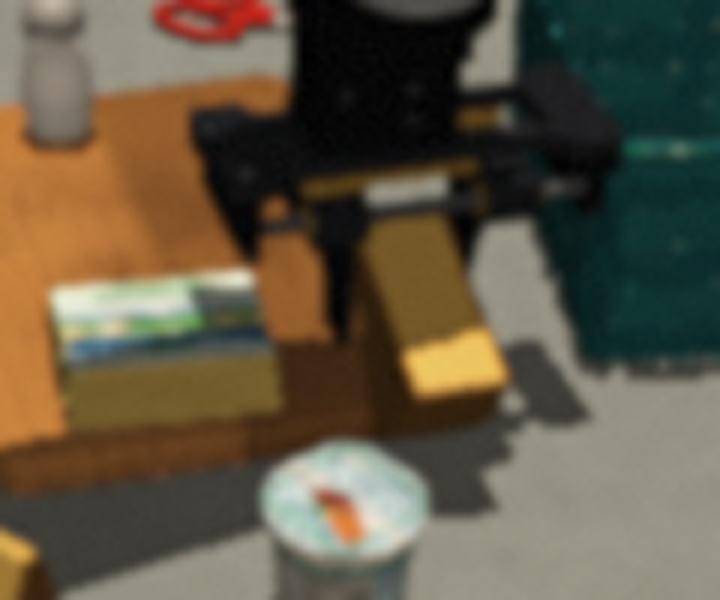

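```bash
python3 - <<'E'
from h import *
G=np.array([-.13,.062])
def q(p): return ((np.array(p)-[230,140])*6).round().tolist()
for f in (50,60,70,80,90):
    r=np.radians(f);t=np.radians(20)
    c=G+.049*np.array([np.sin(r),np.cos(r)])-.115*np.array([np.sin(r+t),np.cos(r+t)])
    m=G+.049*np.array([np.sin(r),np.cos(r)])-.115*np.array([np.sin(r),np.cos(r)])
    print(f,[q(proj(x,*c)) for x in (.062,.108)],[q(proj(x,*m)) for x in (.062,.108)])
print('tip pad',q(proj(.062,-.13,.043)),q(proj(.108,-.13,.043)),'tcp',q(proj(.085,-.13,.06)))
E
```

```text
50 [[392.0, 394.0], [486.0, 380.0]] [[373.0, 430.0], [465.0, 415.0]]
60 [[394.0, 373.0], [488.0, 358.0]] [[379.0, 422.0], [472.0, 407.0]]
70 [[394.0, 348.0], [489.0, 334.0]] [[383.0, 410.0], [477.0, 395.0]]
80 [[392.0, 322.0], [488.0, 308.0]] [[387.0, 394.0], [481.0, 380.0]]
90 [[389.0, 295.0], [485.0, 281.0]] [[389.0, 375.0], [484.0, 361.0]]
tip pad [342.0, 330.0] [432.0, 317.0] tcp [389.0, 295.0]
```

```bash
python3 -m pendant '[{"tx":0,"ty":0,"tz":0,"spin":0,"claw":1},{"tx":0,"ty":0,"tz":0,"spin":0,"claw":1},{"tx":0,"ty":0,"tz":-0.2,"spin":0,"claw":1},{"tx":0,"ty":0,"tz":-0.4,"spin":0,"claw":1},{"tx":0.1,"ty":0,"tz":-0.4,"spin":0,"claw":1},{"tx":0.5,"ty":0,"tz":0,"spin":0,"claw":1},{"tx":0.7,"ty":0,"tz":0,"spin":0,"claw":1},{"tx":0.4,"ty":0,"tz":0,"spin":0,"claw":1},{"tx":0.1,"ty":0,"tz":0,"spin":0,"claw":1},{"tx":0,"ty":0,"tz":0,"spin":0,"claw":1}]' 45
python3 g.py g10 268 312 140 205
```

```text
time_s: 16.38
tool_pos: [0.658, 0.1687, 0.1107]
tool_rot: [180.0, 0.1, 104.2]
force: [-0.1, -0.5, -2.3]
grip_width: 0.0453
grasp_force: 45.0
[ 0.0859 -0.0419  0.1107]
       268    272    276    280    284    288    292    296    300    304    308
140 177/ 33 18/ 68 18/ 79 18/ 73 22/137 23/145 24/145 23/ 37 18/ 36  0/ 15 105/ 19
143  2/107 20/ 38 105/ 17 105/ 13 20/ 78 30/ 65 17/ 56 30/ 35 18/ 51 105/ 12  0/ 16
146  9/ 58 18/ 60 90/ 17 120/ 16 18/ 89 19/109 19/114 14/ 22 20/ 32 16/110 21/116
149 25/150 23/120 105/ 12 13/ 38 19/116 19/115 18/116 18/ 61 30/ 77 26/127 23/150
152 16/151 14/145 11/ 19 15/ 28 19/114 19/115 19/115 18/ 96 24/117 25/145 23/147
155 14/149 14/150 13/ 42 13/ 26 18/102 19/115 19/115 19/113 23/146 27/148 23/148
158 14/150 14/152 13/ 59 16/ 34 18/ 76 19/115 19/114 19/116 20/127 25/148 25/148
161 14/147 14/151 12/ 53 13/ 45 16/ 52 19/114 19/117 19/114 18/111 23/150 25/149
164 14/145 14/151 13/ 92 14/ 72 15/ 44 19/112 19/114 19/167 19/211 24/147 25/150
167 14/145 14/153 14/148 14/128 14/ 45 19/144 20/228 21/234 21/234 21/149 27/151
170 14/144 14/147 14/149 14/144 15/
[... 237 characters left out ...]
46 15/ 54 15/ 47 15/ 48 15/ 53 22/105 24/150 25/149
182 14/ 93 14/ 72 14/ 75 14/ 77 14/ 54 14/ 56 14/ 60 20/118 25/145 26/127 26/115
185 20/ 85 15/ 66 14/ 60 14/ 60 14/ 64 14/ 63 14/ 64 14/ 60 25/ 83 23/ 68 26/ 61
188 35/104 26/ 81 14/ 62 15/ 59 14/ 63 14/ 63 14/ 63 13/ 61 19/ 79 24/124 25/ 61
191 44/ 74 33/ 82 13/ 60 14/ 59 14/ 62 13/ 64 14/ 63 14/ 62 14/ 60 24/130 23/ 65
194 100/ 87 92/119 14/ 63 14/ 60 14/ 60 14/ 62 13/ 63 14/ 63 14/ 81 14/ 79 27/ 75
197 78/189 73/185 19/ 87 14/ 61 14/ 58 14/ 61 14/ 65 14/ 60 15/ 85 14/150 26/149
200 21/137 22/129 17/ 77 13/ 63 14/101 12/ 69 14/ 61 14/ 63 14/ 76 14/150 20/146
203 21/111 21/115 17/114 14/140 14/152 14/115 14/122 14/148 14/153 14/154 14/142
```

```bash
python3 - <<'E'
from h import *
G=np.array([-.0419,.1127])
for f,dx in ((50,(-.098,.008)),(45,(-.07,-.014)),(50,(-.0707,-.008)),(60,(-.0707,.005))):
    r=np.radians(f);c=G+np.array(dx);T=c+.115*np.array([np.sin(r+.349),np.cos(r+.349)])
    arc=[T-.115*np.array([np.sin(r+k),np.cos(r+k)]) for k in (.349,.17,0,-.17,-.349)]
    print(f,dx,'left',[proj(.062,*q).tolist() for q in arc],'right C',proj(.108,*c),'T',proj(.062,*T),T.round(3))
E
```

```text
50 (-0.098, 0.008) left [[289.5, 173.8], [288.2, 177.9], [286.7, 180.7], [285.0, 182.2], [283.0, 182.7]] right C [305.1 171.8] T [278.5 143.8] [-0.032  0.16 ]
45 (-0.07, -0.014) left [[286.0, 175.5], [284.6, 178.9], [283.1, 181.0], [281.4, 182.0], [279.5, 181.8]] right C [301.2 173.5] T [275.9 144.1] [-0.008  0.147]
50 (-0.0707, -0.008) left [[286.2, 173.8], [284.9, 177.8], [283.5, 180.5], [281.9, 182.0], [280.1, 182.4]] right C [301.4 171.8] T [275.6 144.6] [-0.005  0.144]
60 (-0.0707, 0.005) left [[286.4, 169.9], [285.5, 174.9], [284.3, 178.7], [282.9, 181.3], [281.3, 182.9]] right C [301.7 167.9] T [275.  145.7] [0.001 0.138]
```

```bash
python3 -m pendant '[{"tx":0.4,"ty":0,"tz":0,"spin":0,"claw":1},{"tx":0.4,"ty":0,"tz":0.2,"spin":0,"claw":1},{"tx":0,"ty":0,"tz":0.3,"spin":0,"claw":1},{"tx":0,"ty":0,"tz":0.15,"spin":0,"claw":1},{"tx":0,"ty":0,"tz":0.06,"spin":0,"claw":1},{"tx":0,"ty":0,"tz":0,"spin":0,"claw":1}]' 45;  python3 -m pendant '[{"tx":0,"ty":0,"tz":0.06,"spin":0,"claw":1},{"tx":0,"ty":0,"tz":0.06,"spin":0,"claw":1},{"tx":0,"ty":0,"tz":0,"spin":0,"claw":1}]' 15; python3 -c "from h import *;print(tcp())"
```

```text
time_s: 17.18
tool_pos: [0.6481, 0.2076, 0.0748]
tool_rot: [-180.0, 0.0, 104.2]
force: [-0.2, -0.0, -3.8]
grip_width: 0.0454
grasp_force: 45.0
time_s: 17.55
tool_pos: [0.6481, 0.2116, 0.072]
tool_rot: [179.8, -0.2, 104.3]
force: [-3.5, 3.2, 8.5]
grip_width: 0.0461
grasp_force: 15.0
[0.0867 0.0021 0.072 ]
```

```bash
python3 -m pendant '[{"tx":0.08,"ty":0,"tz":0.08,"spin":0,"claw":1},{"tx":0.08,"ty":0,"tz":0.1,"spin":0,"claw":1},{"tx":0.06,"ty":0,"tz":0.1,"spin":0,"claw":1},{"tx":0,"ty":0,"tz":0,"spin":0,"claw":1}]' 12; python3 g.py g11 268 308 145 205
```

```text
time_s: 18.05
tool_pos: [0.6457, 0.2239, 0.058]
tool_rot: [179.7, -0.3, 104.4]
force: [-0.8, 5.4, 5.9]
grip_width: 0.0458
grasp_force: 12.0
[0.0874 0.0147 0.058 ]
       268    272    276    280    284    288    292    296    300    304
145 15/ 22 19/ 34 18/ 46 18/ 68 18/ 80 19/ 80 18/ 45 150/ 16 15/ 43 27/ 73
148 18/ 75 18/ 71 20/120 24/140 25/141 25/ 92 17/ 36 90/ 15 60/ 15 17/ 75
151 19/ 23 110/ 18 20/ 39 15/ 53 18/ 54 17/ 49 17/ 31  0/ 16 30/ 24 23/139
154 17/ 35 120/ 17 19/ 54 18/100 19/103 18/ 85 15/ 11 26/133 25/143 25/147
157 13/107 105/ 10 17/ 67 19/103 19/103 19/104 23/ 36 25/151 23/148 27/146
160 14/141 120/  8 16/ 43 19/102 19/102 19/102 17/ 94 25/152 24/148 24/149
163 14/146  8/ 12 16/ 42 19/ 88 19/104 19/100 19/127 25/147 26/147 25/147
166 14/144  6/ 12 15/ 66 17/ 60 19/127 20/184 20/225 18/159 25/148 26/148
169 14/148  9/ 15 13/ 94 15/ 46 20/216 20/218 19/200 18/152 25/146 25/148
172 13/ 82 13/ 47 13/ 61 15/ 42 15/ 82 15/ 69 15/ 63 14/ 69 26/142 25/141
175 13/ 52 13/ 55 14/ 55 15/ 43 15/ 61 15/ 61 15/ 60 16/ 59 26/ 61 24/ 74
178 13/ 54 13/ 55 13/ 55 15/ 44 15/ 57 15/ 58 16/ 56 18/103 27/ 62 26/ 60
181 14/ 59 14/ 57 15/ 55 15/ 46 15/ 54 15/ 52 16/ 51 20/ 62 25/111 30/ 61
184 18/100 15/ 67 14/ 58 15/ 48 16/ 48 14/ 51 14/ 56 13/116 26/ 70 24/ 81
187 33/233 31/164 13/ 61 14/ 60 14/ 63 14/ 64 14/ 63 14/146 21/132 25/149
190 54/194 44/188 14/ 67 14/ 90 14/ 60 15/ 62 14/ 77 14/126 14/147 25/147
193 28/179 29/166 14/143 14/147 14/141 14/144 14/150 14/153 14/151 21/147
196 98/163 98/162 14/143 14/144 14/142 14/148 14/154 14/150 14/149 14/148
199 26/169 27/163 16/143 14/147 14/145 14/149 14/152 14/150 14/152 14/151
202 21/111 21/111 16/136 14/147 14/149 14/147 14/149 14/154 14/151 14/152
```

```bash
python3 - <<'E'
from h import *
for yc in (-.045,-.04):
  for f in (50,60,70,80,90):
    r=np.radians(f);c=np.array([yc,.022])
    print(yc,f,[proj(x,*(c+.0787*np.array([-np.cos(r),np.sin(r)]))).tolist() for x in (.064,.110)],'C',proj(.064,*c))
E
```

```text
-0.045 50 [[284.7, 177.4], [299.5, 175.4]] C [278.8 185.6]
-0.045 60 [[283.6, 173.1], [298.4, 171.2]] C [278.8 185.6]
-0.045 70 [[282.4, 169.3], [297.1, 167.4]] C [278.8 185.6]
-0.045 80 [[281.1, 166.1], [295.7, 164.2]] C [278.8 185.6]
-0.045 90 [[279.7, 163.5], [294.3, 161.7]] C [278.8 185.6]
-0.04 50 [[284.1, 176.5], [299.0, 174.5]] C [278.3 184.7]
-0.04 60 [[283.1, 172.3], [297.9, 170.3]] C [278.3 184.7]
-0.04 70 [[281.9, 168.5], [296.6, 166.6]] C [278.3 184.7]
-0.04 80 [[280.6, 165.2], [295.2, 163.4]] C [278.3 184.7]
-0.04 90 [[279.2, 162.7], [293.7, 160.9]] C [278.3 184.7]
```

```bash
python3 -m pendant '[{"tx":0,"ty":0,"tz":0,"spin":0,"claw":1},{"tx":0,"ty":0,"tz":0,"spin":0,"claw":1},{"tx":0,"ty":0,"tz":-0.4,"spin":0,"claw":1},{"tx":0,"ty":0,"tz":-0.6,"spin":0,"claw":1},{"tx":0,"ty":-0.6,"tz":-0.2,"spin":-1,"claw":1},{"tx":0,"ty":0,"tz":0,"spin":-1,"claw":1},{"tx":0,"ty":0,"tz":0,"spin":-1,"claw":1},{"tx":0,"ty":0,"tz":0,"spin":-1,"claw":1},{"tx":0,"ty":0,"tz":0,"spin":-1,"claw":1},{"tx":0,"ty":0,"tz":0,"spin":-1,"claw":1}]' 45
python3 -m pendant '[{"tx":0,"ty":0,"tz":0,"spin":-1,"claw":1},{"tx":0,"ty":0,"tz":0,"spin":-1,"claw":1},{"tx":0,"ty":0,"tz":0,"spin":-1,"claw":1},{"tx":0,"ty":0,"tz":0,"spin":-1,"claw":1},{"tx":0,"ty":0,"tz":0,"spin":-1,"claw":1},{"tx":0,"ty":0,"tz":0,"spin":-1,"claw":1},{"tx":0,"ty":0,"tz":0,"spin":-1,"claw":1},{"tx":0,"ty":0,"tz":0,"spin":-1,"claw":1},{"tx":0,"ty":0,"tz":0,"spin":-1,"claw":1},{"tx":0,"ty":0,"tz":0,"spin":-1,"claw":1}]'
python3 -m pendant '[{"tx":0,"ty":0,"tz":0,"spin":-1,"claw":1},{"tx":0,"ty":0,"tz":0,"spin":-1,"claw":1},{"tx":0,"ty":0,"tz":0,"spin":-1,"claw":1},{"tx":0,"ty":0,"tz":0,"spin":-1,"claw":1},{"tx":0,"ty":0,"tz":0,"spin":-1,"claw":1},{"tx":0,"ty":0,"tz":0,"spin":-1,"claw":1},{"tx":0,"ty":0,"tz":0,"spin":-0.5,"claw":1}]'; python3 -c "from h import *;print(tcp())"
```

```text
time_s: 19.35
tool_pos: [0.6165, 0.2106, 0.1158]
tool_rot: [180.0, 0.1, 128.3]
force: [-0.7, -0.5, -2.8]
grip_width: 0.0452
grasp_force: 45.0
time_s: 20.6
tool_pos: [0.6165, 0.2105, 0.1157]
tool_rot: [-179.9, 0.1, 168.3]
force: [0.4, -0.2, -2.3]
grip_width: 0.0453
grasp_force: 45.0
time_s: 21.48
tool_pos: [0.6165, 0.2105, 0.1155]
tool_rot: [-179.9, 0.0, -165.8]
force: [-0.2, -0.2, -1.9]
grip_width: 0.0448
grasp_force: 45.0
[0.0559 0.0088 0.1155]
```

```bash
python3 -m pendant '[{"tx":0.8,"ty":0.1,"tz":0,"spin":0,"claw":1},{"tx":0.9,"ty":0.1,"tz":0,"spin":0,"claw":1},{"tx":0.9,"ty":0,"tz":0,"spin":0,"claw":1},{"tx":0.8,"ty":0,"tz":0,"spin":0,"claw":1},{"tx":0.16,"ty":0,"tz":0.4,"spin":0,"claw":1},{"tx":0,"ty":0,"tz":0.4,"spin":0,"claw":1},{"tx":0,"ty":0,"tz":0,"spin":0,"claw":1}]'
cat > sidefit.py <<'E'
# wedge side face (dark brown, hue~15 low value) in the scene view, onto plane y_b=yb: print hull corners in (x_b,z)
from h import *;import sys
n,yb=sys.argv[1],float(sys.argv[2]);u0,u1,v0,v1=map(int,sys.argv[3:7])
im=np.ascontiguousarray(cams.read_camera('scene')[:,:,::-1]);cv2.imwrite(f'pics/{n}.png',im)
h=cv2.cvtColor(im,cv2.COLOR_BGR2HSV)
print(tcp());print('   ',' '.join('%6d'%u for u in range(u0,u1,4)))
for v in range(v0,v1,3): print(v,' '.join('%2d/%3d'%(h[v,u,0],h[v,u,2]) for u in range(u0,u1,4)))
E
cat >> h.py <<'E'
def lat(uv,yb,n='scene'):
    c,d=ray(n,uv); k=(yb-(c[:2]-C)@YB)/(d[:2]@YB); p=c+k*d; return np.array([(p[:2]-C)@XB,p[2]]).round(4)
E
python3 sidefit.py s12 -.003 200 268 140 205
```

```text
time_s: 22.35
tool_pos: [0.4401, 0.1768, 0.0744]
tool_rot: [-179.9, -0.1, -165.8]
force: [-0.2, -0.3, -2.0]
grip_width: 0.0452
grasp_force: 45.0
[-0.1225  0.0198  0.0753]
       200    204    208    212    216    220    224    228    232    236    240    244    248    252    256    260    264
140 120/ 29 105/ 12 60/  6 15/  6  0/  9 135/  5 25/104 24/147 25/145 18/163 18/173 23/141 25/145 22/148  7/157  2/154  2/178
143 19/ 36 18/ 39  0/  6  0/  4 15/  7  0/  7 24/ 87 25/145 25/139 17/117 18/122 23/123 23/143 25/147  3/135  4/159  7/119
146 18/ 74 19/ 44  0/  6 40/  7 150/  9 160/ 10 23/ 70 25/148 25/144 17/109 18/ 96 25/139 25/146 25/147 26/142  8/123  3/127
149 26/120 26/ 60 30/ 20 120/ 13 90/ 14 105/ 22 90/ 36 23/ 87 25/141 17/123 17/129 21/132 25/147 26/147 25/150 25/147 26/147
152 24/149  0/ 21 75/ 18 113/ 25 120/ 31 120/ 32 150/ 34 90/ 39 19/152 18/177 18/187 17/133 26/145 25/147 25/147 21/146 19/145
155 25/150 120/ 17 60/ 33  0/ 28 90/ 27 135/ 24 90/ 23 90/ 19 19/178 20/218 20/218 18/186 15/148 15/145 14/141 14/143 14/144
158 25/150 18/ 45 120/ 15  0/ 14 130/ 13 75/ 10 60/  9 
[... 1223 characters left out ...]
 13/ 78 14/ 85 13/ 84 14/ 83 15/186 22/213 27/217 40/196 44/194 45/199 46/201 46/207
191 23/ 93 25/ 58 21/ 59 23/ 60 26/ 60 13/ 69 14/ 84 14/ 79 14/167 14/183 37/219 39/222 36/209 50/201 39/211 66/184 66/183
194 30/ 60 26/ 59 26/ 60 21/ 61 30/ 59 16/ 58 13/ 84 14/ 81 15/183 14/178 33/171 40/178 28/201 47/156 50/157 53/162 57/163
197 26/ 61 26/ 60 26/ 60 26/ 61 21/ 59 18/ 54 14/ 80 14/ 80 14/113 14/188 24/128 101/138 98/153 95/163 86/147 80/161 83/182
200 26/ 61 26/ 62 26/ 63 21/ 62 30/ 59 30/ 59 14/ 94 14/153 14/157 15/189 23/115 49/182 40/186 26/183 27/176 24/170 23/163
203 21/ 62 26/ 63 30/ 60 26/ 60 23/ 61 26/ 61 14/132 15/194 15/189 15/191 19/ 93 21/118 21/113 21/106 20/108 21/107 21/108
```

```bash
python3 - <<'E'
from h import *
a,b,c,d=[lat(p,-.003) for p in ((236.5,178),(220,166.5),(246.5,160),(228,172))]
print(a,b,c,d); v=b-a; print('beta',np.degrees(np.arctan2(v[1],-v[0]))); v=c-a;print('chord',np.linalg.norm(v),'phi',np.degrees(np.arctan2(v[1],v[0])))
E
```

```text
[-0.0603  0.0432] [-0.1098  0.0913] [-0.0281  0.1023] [-0.0862  0.0686]
beta 44.1781906717473
chord 0.06730267453823807 phi 61.41671726998458
```

```bash
python3 -m pendant '[{"tx":0.12,"ty":0,"tz":0.2,"spin":0,"claw":1},{"tx":0,"ty":0,"tz":0.15,"spin":0,"claw":1},{"tx":0,"ty":0,"tz":0.08,"spin":0,"claw":1},{"tx":0,"ty":0,"tz":0.04,"spin":0,"claw":1},{"tx":0,"ty":0,"tz":0,"spin":0,"claw":1}]'; python3 -m pendant '[{"tx":0.05,"ty":0,"tz":0.1,"spin":0,"claw":1},{"tx":0.05,"ty":0,"tz":0.1,"spin":0,"claw":1},{"tx":0.04,"ty":0,"tz":0.1,"spin":0,"claw":1},{"tx":0.02,"ty":0,"tz":0.1,"spin":0,"claw":1},{"tx":0.01,"ty":0,"tz":0.08,"spin":0,"claw":1},{"tx":0,"ty":0,"tz":0,"spin":0,"claw":1}]' 15; python3 sidefit.py s13 -.003 200 252 150 190
```

```text
time_s: 23.02
tool_pos: [0.4339, 0.1763, 0.0519]
tool_rot: [-179.9, -0.2, -165.8]
force: [-8.5, -2.5, 10.0]
grip_width: 0.0453
grasp_force: 45.0
time_s: 23.78
tool_pos: [0.427, 0.1741, 0.0272]
tool_rot: [180.0, 0.0, -165.8]
force: [-1.4, -0.9, 0.6]
grip_width: 0.0459
grasp_force: 15.0
[-0.1368  0.0199  0.0274]
       200    204    208    212    216    220    224    228    232    236    240    244    248
150 15/ 11 135/  4 90/  8  0/  7 135/  7 25/138 23/149 23/147 27/144 17/127 19/133 20/127 26/148
153 90/ 10 15/ 11  0/  7 120/  6 135/  7 25/115 25/149 25/150 25/141 20/132 17/139 19/122 25/150
156 22/ 29  0/  6 160/  9 130/  9  0/  7 25/ 79 22/150 20/150 19/192 16/140 17/135 14/113 14/146
159 19/ 61 135/  7 135/  9 60/  8  0/  5 14/ 98 17/194 20/211 20/217 18/184 17/124 15/114 14/149
162 23/ 37 45/ 13 165/  7  0/  8  0/ 11 18/ 91 20/210 20/217 20/214 18/164 16/109 14/ 94 14/152
165 20/ 54 30/ 33 135/ 16 120/ 16 120/ 28 120/ 32 17/ 70 19/179 16/ 99 15/ 64 14/127 14/167 14/162
168 30/ 25 150/ 16 105/ 25 110/ 32 110/ 34 120/ 45 105/ 43 15/ 59 15/ 65 15/ 66 14/129 15/181 15/169
171 18/ 43 120/ 30 90/ 30 120/ 24 135/ 20  0/ 19 130/ 16 15/ 54 15/ 66 15/ 65 14/110 14/176 14/169
174 23/ 79 120/ 14 165/ 10 75/ 13 135/  9 150/  7 40/ 10 15/ 51 16/ 66 15/ 67 14/112 15/176 14/170
177 17/ 63 45/ 12 30/  8 120/  6 150/  7 150/  6 150/ 20 15/ 54 16/ 65 16/ 66 14/134 14/186 15/180
180 23/ 64  0/ 23 45/  7 120/  8  0/ 11  9/ 30 15/ 41 15/ 62 15/ 66 16/ 65 14/160 14/183 14/177
183 26/ 60 24/ 42 23/ 38  0/  7 12/ 32 14/ 84 14/ 79 13/ 80 14/ 80 14/ 73 14/140 15/172 14/161
186 27/ 73 26/ 62 21/ 57 90/  6  9/ 27 14/ 81 14/ 82 14/ 79 14/184 14/183 15/182 15/181 15/165
189 23/ 75 26/ 60 25/ 55 150/  6 23/ 29 13/ 78 14/ 87 14/132 14/192 15/190 30/227 36/228 46/204
```

```bash
python3 - <<'E'
from h import *
a,b,c=[lat(p,-.003) for p in ((238,182.5),(222,180.5),(238.7,165))]
print(a,b,c); v=b-a; print('beta',np.degrees(np.arctan2(v[1],-v[0]))); v=c-a;print('chord',np.linalg.norm(v),'phi',np.degrees(np.arctan2(v[1],v[0])))
E
```

```text
[-0.056  0.026] [-0.1059  0.0411] [-0.0525  0.0883]
beta 16.836088569355834
chord 0.06239823715458635 phi 86.78451600825179
```

```bash
python3 -m pendant '[{"tx":0,"ty":0,"tz":0.06,"spin":0,"claw":1},{"tx":0,"ty":0,"tz":0.02,"spin":0,"claw":1},{"tx":0,"ty":0,"tz":0,"spin":0,"claw":1},{"tx":0,"ty":0,"tz":0,"spin":0,"claw":1}]' 4; python3 -m pendant '[{"tx":0,"ty":0,"tz":0,"spin":0,"claw":0.3},{"tx":0,"ty":0,"tz":0,"spin":0,"claw":0.3},{"tx":0,"ty":0,"tz":0,"spin":0,"claw":0.3}]' 4; python3 sidefit.py s14 -.003 200 252 150 195; python3 - <<'E'
from h import *
for b in (110,):
  for xc in (-.06,-.05):
    r=np.radians(b);print('pred C',proj(xc,-.003,.022),"C'",proj(*(lambda q:(q[0],-.003,q[1]))((xc+.0787*np.cos(r),.022+.0787*np.sin(r)))))
E
```

```text
time_s: 24.32
tool_pos: [0.427, 0.1741, 0.0235]
tool_rot: [-180.0, 0.0, -165.8]
force: [-1.3, -0.2, -0.1]
grip_width: 0.0458
grasp_force: 4.0
time_s: 24.7
tool_pos: [0.4272, 0.1742, 0.0237]
tool_rot: [-180.0, 0.0, -165.8]
force: [-1.2, -0.1, 0.2]
grip_width: 0.0598
grasp_force: 0.0
[-0.1367  0.0199  0.0236]
       200    204    208    212    216    220    224    228    232    236    240    244    248
150 170/ 12 135/  8 165/  9  0/  7 120/  4 25/142 26/148 25/146 25/144 18/128 17/133 21/129 25/148
153 150/ 14  0/  8 105/  9 150/  9 60/  6 26/122 26/149 25/151 22/144 19/131 16/140 21/122 23/151
156 12/ 21 150/  7 90/  5 45/  8 165/  6 25/ 96 21/149 21/147 18/148 17/127 18/134 14/115 14/149
159 17/ 73 135/  4 150/  8 120/  8  0/  5 14/110 16/179 17/137 15/188 17/116 16/125 15/115 14/150
162 20/ 46 15/ 10 60/  6  0/  8  0/  9 16/ 77 20/194 19/174 14/137 16/ 97 18/110 14/ 95 14/152
165 20/ 62 23/ 37  0/ 13 120/ 14  0/ 18 15/ 40 19/149 18/143 15/ 89 14/152 14/146 14/166 14/161
168 23/ 65 30/ 28  0/ 15 105/ 29 110/ 35 120/ 35 110/ 36 14/ 61 15/ 66 14/169 14/181 15/180 14/169
171 20/ 50 150/ 42 105/ 34 130/ 32 120/ 26 90/ 27 90/ 21 15/ 54 15/ 66 14/134 14/176 14/176 14/168
174 23/ 68 90/ 18 90/ 14 135/ 15  0/ 15  0/ 10 75/  6 15/ 49 16/ 65 15/ 74 14/182 14/178 14/170
177 26/ 57 170/  7 90/  6 165/  5 135/  8  0/  5 30/ 26 16/ 50 16/ 66 15/ 65 15/190 15/185 14/179
180 26/ 57 30/ 23 15/  6 150/  8  0/  6 15/  8 11/ 15 15/ 54 16/ 65 16/ 63 14/183 14/183 14/176
183 23/ 61 15/ 23 15/ 29 75/  8 13/ 26 16/ 62 15/ 64 15/ 67 15/ 68 15/ 82 15/176 14/171 14/162
186 25/ 89 24/ 62 16/ 62 135/  8 12/ 22 14/ 77 14/ 80 13/ 82 15/184 14/187 15/184 15/182 15/166
189 26/ 73 23/ 62 26/ 58 90/  5 15/ 21 14/ 78 14/ 86 14/132 15/192 15/188 31/228 36/229 46/205
192 23/ 63 21/ 61 26/ 59  0/ 10 20/ 24 14/ 64 14/ 83 15/185 15/189 14/181 39/200 55/206 38/198
pred C [236.8 183.8] C' [227.4 164.2]
pred C [239.9 183.3] C' [230.7 163.8]
```

```bash
python3 -m pendant '[{"tx":0,"ty":0,"tz":-0.3,"spin":0,"claw":0.3},{"tx":0,"ty":0,"tz":-0.28,"spin":0,"claw":0.3},{"tx":-0.35,"ty":0,"tz":0,"spin":0,"claw":0.3},{"tx":-0.35,"ty":0,"tz":0,"spin":0,"claw":0.3},{"tx":0,"ty":0,"tz":0,"spin":0,"claw":1},{"tx":0,"ty":0,"tz":0,"spin":0,"claw":1},{"tx":0,"ty":0,"tz":0,"spin":0,"claw":1}]' 30; python3 -m pendant '[{"tx":0,"ty":0,"tz":-0.4,"spin":0,"claw":1},{"tx":-0.2,"ty":0,"tz":-0.4,"spin":0,"claw":1},{"tx":-0.8,"ty":0.1,"tz":0,"spin":0,"claw":1},{"tx":-0.9,"ty":0.1,"tz":0,"spin":0,"claw":1},{"tx":-0.9,"ty":0.1,"tz":0,"spin":0,"claw":1},{"tx":-0.48,"ty":0.1,"tz":0.3,"spin":0,"claw":1},{"tx":0,"ty":0,"tz":0.3,"spin":0,"claw":1},{"tx":0,"ty":0,"tz":0.12,"spin":0,"claw":1},{"tx":0,"ty":0,"tz":0,"spin":0,"claw":1}]' ; python3 sidefit.py s15 .017 250 314 140 190
```

```text
time_s: 25.62
tool_pos: [0.4602, 0.1826, 0.0528]
tool_rot: [-180.0, -0.0, -165.8]
force: [-1.5, -0.5, 2.8]
grip_width: 0.0457
grasp_force: 30.0
time_s: 26.75
tool_pos: [0.6139, 0.2416, 0.0564]
tool_rot: [-180.0, -0.1, -165.8]
force: [0.0, 0.6, -2.0]
grip_width: 0.0457
grasp_force: 30.0
[0.0615 0.0397 0.057 ]
       250    254    258    262    266    270    274    278    282    286    290    294    298    302    306    310
140 25/147 22/141 17/ 53 18/ 48 105/  8 165/  7 165/ 10  0/  8 15/ 16 25/148 25/147 25/148 25/146 26/147 25/148 27/148
143 24/147 21/141 13/ 64 15/ 31 18/ 25 90/ 12 30/ 10  0/  9  0/ 14 16/141 19/149 24/148 25/147 25/147 27/145 26/147
146 23/148 25/151 19/127 11/ 50 15/ 20 150/ 13 120/ 14 120/ 25 120/ 33 150/ 33 15/ 73 16/149 18/150 21/164 22/147 23/147
149 24/146 23/151 25/150 27/ 75 120/ 12 90/ 25 165/ 56 110/ 32 120/ 27  0/ 26 130/ 21 25/146 24/138 23/144 24/123 25/148
152 26/148 26/151 25/149 20/ 86 18/ 48 120/ 18 105/ 19 60/ 15 90/ 14 120/ 14 30/ 13 23/146 24/150 24/146 25/145 23/145
155 14/145 14/149 14/144 14/132 17/ 47  0/  8 90/  6 150/  8 165/  8 158/  7 2
[... 620 characters left out ...]
/147
173 14/160 15/ 80 16/ 75 16/ 67 15/ 67 15/ 59 15/ 63 15/ 63 15/ 62 14/ 79 16/140 25/147 24/147 24/144 25/146 25/147
176 14/176 13/ 89 14/ 62 14/ 57 13/ 55 14/ 54 13/ 54 14/ 57 14/ 59 14/ 60 14/138 26/147 26/146 25/149 24/150 23/148
179 13/ 98 14/ 64 13/ 55 13/ 55 13/ 56 13/ 55 13/ 53 14/ 57 14/ 61 13/ 93 14/148 17/149 25/147 25/148 26/145 25/148
182 13/ 66 13/ 68 14/ 57 14/ 60 14/ 59 14/ 56 13/ 57 14/ 58 14/ 61 14/ 96 14/153 14/152 26/145 25/145 26/147 23/148
185 13/ 61 15/ 75 21/ 91 25/107 22/156 27/176 13/ 58 14/ 58 13/ 63 14/ 59 14/130 14/151 16/145 25/148 26/146 25/147
188 44/107 47/192 44/205 49/200 34/223 37/232 14/ 65 13/ 75 14/102 14/117 14/143 14/150 14/144 26/148 24/149 24/147
```

```bash
python3 -m pendant '[{"tx":0,"ty":0,"tz":0.06,"spin":0,"claw":1},{"tx":0,"ty":0,"tz":0.03,"spin":0,"claw":1},{"tx":0,"ty":0,"tz":0,"spin":0,"claw":1},{"tx":0,"ty":0,"tz":0,"spin":0,"claw":0.2},{"tx":0,"ty":0,"tz":0,"spin":0,"claw":0.2},{"tx":0,"ty":0,"tz":-0.6,"spin":0,"claw":0.2},{"tx":0,"ty":0,"tz":-0.9,"spin":0,"claw":0},{"tx":0,"ty":0,"tz":-0.9,"spin":0.5,"claw":0},{"tx":0.2,"ty":-0.6,"tz":-0.4,"spin":0.8,"claw":0},{"tx":0.2,"ty":-0.6,"tz":0,"spin":0.8,"claw":0}]'
python3 - <<'E'
from h import *
im=np.ascontiguousarray(cams.read_camera('scene')[:,:,::-1]);cv2.imwrite('pics/s16.png',im)
t=np.ascontiguousarray(cams.read_camera('top')[:,:,::-1]);cv2.imwrite('pics/t16.png',t)
print(tcp(),np.round(env.get_obs()['qpos'],0))
h=cv2.cvtColor(im,cv2.COLOR_BGR2HSV)
for v in range(146,186,3): print(v,' '.join('%2d/%3d'%(h[v,u,0],h[v,u,2]) for u in range(242,300,4)))
for n,i,b in (('top',t,(278,306,195,228)),('scene',im,(205,255,215,270))):
    hh=cv2.cvtColor(i,cv2.COLOR_BGR2HSV);m=cv2.inRange(hh,(10,110,30),(28,255,255));q=np.zeros_like(m);q[b[2]:b[3],b[0]:b[1]]=m[b[2]:b[3],b[0]:b[1]]
    c=max(cv2.findContours(q,0,2)[0],key=cv2.contourArea);print(n,cv2.contourArea(c),cv2.approxPolyDP(c,2,True)[:,0].tolist())
for pos,r in (((280,168),20),((334,172),20)):
    print([int(x) for x in t[pos[1],pos[0]]])
E
```

```text
time_s: 28.05
tool_pos: [0.6072, 0.1805, 0.1944]
tool_rot: [179.9, 0.2, -174.2]
force: [0.1, -0.7, 0.2]
grip_width: 0.0864
grasp_force: 0.0
[ 0.0384 -0.0231  0.1922] [ 26.  29. -60.  88.  26.  78.  59.]
146 20/114 25/146 25/146 25/149 18/124  3/121  3/136 13/112 25/137 25/137 26/111 20/126 17/122 16/148 18/147
149 18/127 25/147 26/145 23/150 23/148 27/145 26/147 24/148 20/147 19/121 25/144 25/144 23/145 25/145 23/138
152 19/130 25/140 26/146 25/149 23/148 21/145 17/144 16/138 19/102 17/ 98 25/142 23/145 25/145 25/145 25/147
155 16/130 15/142 14/143 14/149 14/143 14/140 15/145 18/102 19/ 96 18/ 99 18/125 23/144 25/144 23/146 25/147
158 17/118 14/142 14/146 14/144 14/145 14/140 18/102 19/ 98 18/ 92 15/ 68 15/ 83 23/145 25/146 25/147 23/146
161 17/112 14/143 14/149 14/147 14/144 17/104 19/ 96 19/ 96 16/ 67 15/ 64 16/ 63 23/135 24/148 25/147 25/146
164 13/102 14/172 14/146 14/142 16/113 19/ 97 18/ 95 17/ 72 15/ 64 16/ 64 15/ 67 18/100 25/147 22/147 25/146
167 14/182 14/179 14/146 16/128 19/ 96 19/ 97 16/ 73 15/ 66 15/ 66 16/ 64 16/ 65 15/ 80 26/146 25/144 25/145
170 14/177 14/175 14/151 19/173 19/ 97 17/ 92 15/ 66 15/ 65 15/ 65 15/ 66 15/ 64 16/ 71 26/142 23/144 26/143
173 14/174 14/169 14/157 17/122 18/ 77 15/ 64 16/ 64 16/ 66 15/ 65 15/ 64 15/ 63 14/ 85 16/139 23/147 25/145
176 15/184 14/177 14/175 14/121 15/ 61 14/ 62 14/ 71 14/ 68 14/ 55 14/ 92 14/136 14/147 14/148 25/146 26/145
179 14/187 14/184 14/174 14/153 13/ 78 14/101 13/115 13/ 69 13/ 53 14/108 14/143 14/148 14/147 17/148 25/146
182 15/182 14/172 14/159 14/160 13/ 97 14/ 59 14/ 60 14/ 57 13/ 56 14/ 68 14/148 14/146 14/150 14/150 26/143
185 14/175 14/167 13/148 13/ 94 15/ 61 17/ 64 17/ 77 20/ 82 14/ 57 13/ 56 14/130 14/148 14/147 14/148 15/144
top 226.5 [[288, 204], [282, 212], [295, 223], [302, 215], [296, 205]]
scene 598.0 [[224, 226], [217, 257], [227, 263], [237, 257], [242, 248], [235, 232]]
[69, 79, 194]
[45, 53, 59]
```

```bash
python3 - <<'E'
from h import *
def P(p,z): return plane('top',p,z)
l,t,r,b=[P(p,.007) for p in ((281.8,211.8),(288.8,203.8),(303,215.3),(295.3,223.8))]
c=(l+t+r+b)/4; ux=(r+b-l-t)/2; uy=(t+r-l-b)/2
print('c',c.round(4),'len',np.linalg.norm(ux),np.linalg.norm(uy),'ang',np.degrees(np.arctan2(ux[1],ux[0])),np.degrees(np.arctan2(uy[1],uy[0])))
print('big C,tip,peak',lat((287.5,174.5),.017),lat((252,174),.017),lat((280,150),.017))
o=env.get_obs();print(o['tool_pos'])
ps=np.radians(48);X=np.array([np.cos(ps),np.sin(ps)])
print('G target',c-.007*X, 'delta',c-.007*X-np.array(o['tool_pos'])[:2])
E
```

```text
c [ 0.4998 -0.1321] len 0.060414103761697084 0.03722037344857133 ang -129.47023671266388 -40.541120020999934
big C,tip,peak [0.1131 0.0182] [-0.006   0.0378] [0.0839 0.1117]
[0.60743693 0.17527617 0.19219506]
G target [ 0.49506747 -0.13734949] delta [-0.11236946 -0.31262566]
```

```bash
python3 -m pendant '[{"tx":0,"ty":0,"tz":0,"spin":-1,"claw":0},{"tx":0,"ty":0,"tz":0,"spin":-1,"claw":0},{"tx":0,"ty":0,"tz":0,"spin":-1,"claw":0},{"tx":0,"ty":0,"tz":0,"spin":-1,"claw":0},{"tx":0,"ty":0,"tz":0,"spin":-1,"claw":0},{"tx":0,"ty":0,"tz":0,"spin":-1,"claw":0},{"tx":0,"ty":0,"tz":0,"spin":-1,"claw":0},{"tx":0,"ty":0,"tz":0,"spin":-1,"claw":0},{"tx":0,"ty":0,"tz":0,"spin":-1,"claw":0},{"tx":0,"ty":0,"tz":0,"spin":-1,"claw":0}]'; python3 -m pendant '[{"tx":0.8,"ty":-0.3,"tz":0,"spin":-0.8,"claw":0},{"tx":0.9,"ty":-0.35,"tz":0,"spin":0,"claw":0},{"tx":0.9,"ty":-0.35,"tz":0,"spin":0,"claw":0},{"tx":0.9,"ty":-0.35,"tz":0,"spin":0,"claw":0},{"tx":0.9,"ty":-0.35,"tz":0,"spin":0,"claw":0},{"tx":0.9,"ty":-0.35,"tz":0,"spin":0,"claw":0},{"tx":0.9,"ty":-0.35,"tz":0,"spin":0,"claw":0},{"tx":0,"ty":0,"tz":0,"spin":0,"claw":0}]'; python3 - <<'E'
from h import *
o=env.get_obs();ps=np.radians(o['tool_rot'][2]);d=np.array([.4951,-.1373])-np.array(o['tool_pos'])[:2]
print(np.round(o['qpos'],0),'units tx ty',d@[np.cos(ps),np.sin(ps)]/.05,d@[np.sin(ps),-np.cos(ps)]/.05,'tz',(o['tool_pos'][2]-.043)/.05)
E
```

```text
time_s: 29.4
tool_pos: [0.6061, 0.1809, 0.1918]
tool_rot: [180.0, 0.0, -134.0]
force: [-0.1, -0.7, 0.9]
grip_width: 0.0872
grasp_force: 0.0
time_s: 30.4
tool_pos: [0.4902, -0.1365, 0.1917]
tool_rot: [-180.0, -0.1, -131.4]
force: [0.4, 0.1, 0.8]
grip_width: 0.0869
grasp_force: 0.0
[ 82.  15. -77. 105.  15.  72. 139.] units tx ty -0.052488343810830826 -0.08383309257004205 tz 2.974028554759496
```

```bash
python3 -m pendant '[{"tx":-0.05,"ty":-0.08,"tz":0.8,"spin":0,"claw":0},{"tx":0,"ty":0,"tz":0.9,"spin":0,"claw":0},{"tx":0,"ty":0,"tz":0.8,"spin":0,"claw":0},{"tx":0,"ty":0,"tz":0.42,"spin":0,"claw":0},{"tx":0,"ty":0,"tz":0.05,"spin":0,"claw":0},{"tx":0,"ty":0,"tz":0,"spin":0,"claw":1},{"tx":0,"ty":0,"tz":0,"spin":0,"claw":1},{"tx":0,"ty":0,"tz":0,"spin":0,"claw":1},{"tx":0,"ty":0,"tz":0,"spin":0,"claw":1}]' 20; python3 -c "
import numpy as np
from h import *;print(np.round(env.get_obs()['qpos'],0))"
```

```text
time_s: 31.52
tool_pos: [0.4962, -0.1331, 0.044]
tool_rot: [-179.9, -0.0, -131.0]
force: [-0.2, -0.0, 0.3]
grip_width: 0.055
grasp_force: 0.0
[ 68.  27. -65. 113.  29.  59. 129.]
```

```bash
python3 -m pendant '[{"tx":0.08,"ty":0,"tz":0,"spin":0,"claw":0.4},{"tx":0,"ty":0,"tz":0,"spin":0,"claw":1},{"tx":0,"ty":0,"tz":0,"spin":0,"claw":1},{"tx":0,"ty":0,"tz":0,"spin":0,"claw":1},{"tx":0,"ty":0,"tz":0,"spin":0,"claw":1}]' 20;  python3 -m pendant '[{"tx":0,"ty":0,"tz":-0.6,"spin":0,"claw":1},{"tx":0,"ty":0,"tz":-0.6,"spin":1,"claw":1},{"tx":0,"ty":0,"tz":0,"spin":1,"claw":1},{"tx":0,"ty":0,"tz":0,"spin":1,"claw":1},{"tx":0,"ty":0,"tz":0,"spin":1,"claw":1},{"tx":0,"ty":0,"tz":0,"spin":1,"claw":1},{"tx":0,"ty":0,"tz":0,"spin":1,"claw":1},{"tx":0,"ty":0,"tz":0,"spin":1,"claw":1},{"tx":0,"ty":0,"tz":0,"spin":0.7,"claw":1},{"tx":0,"ty":0,"tz":0,"spin":0,"claw":1}]' 30; python3 - <<'E'
from h import *
o=env.get_obs();print(tcp(),np.round(o['qpos'],0))
im=np.ascontiguousarray(cams.read_camera('scene')[:,:,::-1]);cv2.imwrite('pics/s17.png',im);h=cv2.cvtColor(im,cv2.COLOR_BGR2HSV)
print(proj(-.115,-.26,.1))
for v in range(195,250,3): print(v,' '.join('%2d/%3d'%(h[v,u,0],h[v,u,2]) for u in range(200,260,4)))
E
```

```text
time_s: 32.15
tool_pos: [0.4935, -0.136, 0.0436]
tool_rot: [-180.0, -0.0, -131.0]
force: [1.2, -0.9, 0.0]
grip_width: 0.0398
grasp_force: 20.0
time_s: 33.4
tool_pos: [0.4929, -0.1354, 0.1032]
tool_rot: [180.0, -0.0, -161.7]
force: [-0.1, 0.5, -1.1]
grip_width: 0.0399
grasp_force: 29.9
[-0.1486 -0.2963  0.1032] [ 69.  18. -64. 110.  19.  63. 106.]
[236.4 214.6]
195 25/159 28/ 97 18/ 42 18/ 51 15/  7 160/  8 60/  7 75/  9 170/  7 150/  8 27/168 35/180 28/197 58/163 69/155
198 24/159 25/144 18/ 69 17/ 58 120/ 10  0/  4  0/ 10 90/  5 150/  9 120/  8 94/ 54 99/167 93/184 79/194 70/187
201 25/156 24/159 18/ 75 15/ 39 21/ 60  0/  6 15/  8 165/  8 150/  6 60/  8 60/ 34 28/155 25/175 23/170 21/159
204 24/159 24/158 25/157 23/ 51 22/121 120/ 11 45/ 12  0/ 13 75/ 16 150/ 14 105/ 14 20/ 42 20/106 21/116 21/115
207 25/161 27/157 23/155 30/ 54 30/ 35 120/ 17 120/ 17 60/ 17  0/ 27 120/ 26 120/ 28 130/ 34 120/ 34 21/114 21/118
210 24/160 23/158 25/157 20/ 54 150/ 16 120/ 32 120/ 35 150/ 34 120/ 35 120/ 34 135/ 36 120/ 36  0/ 44 20/ 77 19/101
213 23/160 25/160 25/157 26/ 67 120/ 25 150/ 36 135/ 34 14
[... 687 characters left out ...]
 11 15/ 71 16/ 77 25/156 27/156 27/154 23/155
234 25/158 25/157 25/156 25/158 17/ 98 18/ 97 15/ 48  0/  9 165/ 10 15/ 70 15/ 68 25/148 23/158 25/155 25/155
237 25/158 24/159 24/157 23/150 18/ 91 18/ 94 15/ 55 14/ 45 15/ 58 15/ 71 15/ 68 19/120 23/155 27/153 25/155
240 24/157 25/149 23/ 76 26/ 65 23/ 63 16/ 72 15/ 69 14/ 69 15/ 71 15/ 77 18/119 24/155 25/153 25/155 25/156
243 25/156 25/158 27/ 67 26/ 65 27/ 75 17/ 90 18/106 18/112 21/ 61 22/120 25/154 25/155 24/157 24/156 27/154
246 25/157 24/156 26/144 26/ 65 25/145 26/125 25/ 85 26/ 71 23/ 65 23/ 66 25/156 26/155 24/156 25/155 25/154
249 24/156 24/156 25/144 23/ 66 26/ 65 26/ 65 26/ 63 30/ 64 23/ 64 30/ 63 26/122 24/155 25/152 25/153 24/156
```

```bash
python3 - <<'E'
from h import *
a,b=lat((219.5,241.5),-.316),lat((242.5,238.5),-.316)
v=b-a;print(a,b,np.linalg.norm(v),'tilt (right corner up = tip toward -x) deg',np.degrees(np.arctan2(v[1],v[0])), 'mid',(a+b)/2)
E
```

```text
[-0.1689  0.071 ] [-0.113   0.0686] 0.05595149685218438 tilt (right corner up = tip toward -x) deg -2.4584163318966916 mid [-0.14095  0.0698 ]
```

```bash
python3 -m pendant '[{"tx":0,"ty":0.4,"tz":0,"spin":1,"claw":1},{"tx":0.05,"ty":0.7,"tz":0,"spin":0.05,"claw":1},{"tx":0.05,"ty":0.8,"tz":0,"spin":0,"claw":1},{"tx":0.05,"ty":0.8,"tz":0,"spin":0,"claw":1},{"tx":0.05,"ty":0.8,"tz":0,"spin":0,"claw":1},{"tx":0.05,"ty":0.8,"tz":0,"spin":0,"claw":1},{"tx":0.08,"ty":0.8,"tz":0,"spin":0,"claw":1},{"tx":0,"ty":0.4,"tz":0.3,"spin":0,"claw":1},{"tx":0,"ty":0,"tz":0.3,"spin":0,"claw":1},{"tx":0,"ty":0,"tz":0,"spin":0,"claw":1}]'; python3 sidefit.py s18 -.04 184 244 170 222;python3 -c "
from h import *;print(np.round(env.get_obs()['qpos'],0))"
```

```text
time_s: 34.7
tool_pos: [0.4079, 0.127, 0.0727]
tool_rot: [179.9, -0.2, -165.8]
force: [-0.3, -0.2, -2.4]
grip_width: 0.0398
grasp_force: 29.9
[-0.1662 -0.0213  0.0733]
       184    188    192    196    200    204    208    212    216    220    224    228    232    236    240
170 24/123 25/143 30/ 17 150/  8 150/  6 10/  6 30/  5 150/  9 150/ 22 15/186 15/193 15/188 14/182 15/180 15/175
173 25/134 25/146 20/ 53  0/ 17 165/  8  0/  7 150/  7 135/  7 165/ 14 15/179 15/189 15/185 14/175 14/178 14/177
176 23/144 23/150 27/ 67 15/ 15  0/  6 120/  5 13/ 28 19/ 66 14/140 15/187 15/188 14/187 14/183 14/185 15/187
179 25/145 24/146 25/135 22/123 19/ 40  0/  5 15/ 54 16/ 75 14/133 15/193 15/186 14/188 15/188 15/190 15/192
182 26/143 22/147 24/146 20/107 17/ 44 120/  5 15/ 51 15/ 66 15/ 96 15/194 15/185 15/186 15/192 15/189 15/187
185 25/146 24/129 23/ 76 18/ 84 16/ 45 30/ 10 14/ 48 16/ 65 17/ 72 15/191 14/190 15/190 15/192 15/188 15/181
188 25/145 23/140 26/ 61 18/ 77 15/ 62 16/ 61 16/ 63 15/ 65 16/ 63 15/179 15/199 14/195 15/192 15/190 22/214
191 26/144 23/142 30/ 66 15/ 68 15/ 64 15/ 63 15/ 
[... 485 characters left out ...]
91 19/ 94
206 23/ 62 21/ 62 26/ 61 26/ 62 26/ 62 23/ 61 26/ 61 26/ 60 21/ 62 21/ 71 15/ 99 14/192 15/191 15/193 18/138
209 23/ 61 23/ 62 23/ 62 26/ 61 26/ 61 21/ 62 23/ 62 23/ 61 26/ 59 23/141 24/120 15/189 15/192 15/195 15/146
212 25/ 60 25/ 61 26/ 61 27/ 62 23/ 63 21/ 61 26/ 60 26/ 61 26/ 61 23/ 88 26/139 14/171 15/197 15/193 15/184
215 30/ 59 21/ 61 25/ 86 23/ 69 25/ 62 23/ 61 23/ 60 23/ 60 30/ 60 25/ 86 25/146 13/121 15/199 15/192 15/195
218 26/117 23/146 23/149 23/115 24/ 76 23/100 24/118 25/141 25/139 25/144 25/146 16/ 80 14/111 14/111 14/ 98
221 23/150 26/149 23/149 25/147 25/147 23/147 26/146 25/148 25/144 25/144 24/143 24/121 13/ 81 13/ 77 13/ 72
[ 52.   8. -75. 122.   9.  56.  76.]
```

```bash
python3 -m pendant '[{"tx":0,"ty":0,"tz":0.25,"spin":0,"claw":1},{"tx":0,"ty":0,"tz":0.2,"spin":0,"claw":1},{"tx":0,"ty":0,"tz":0.06,"spin":0,"claw":1},{"tx":-0.13,"ty":0,"tz":0,"spin":0,"claw":1},{"tx":-0.08,"ty":0,"tz":-0.03,"spin":0,"claw":1},{"tx":-0.08,"ty":0,"tz":-0.03,"spin":0,"claw":1},{"tx":-0.08,"ty":0,"tz":-0.04,"spin":0,"claw":1},{"tx":-0.08,"ty":0,"tz":-0.04,"spin":0,"claw":1},{"tx":0,"ty":0,"tz":0,"spin":0,"claw":1}]' 12;  python3 sidefit.py s19 -.04 192 240 176 214
```

```text
time_s: 35.88
tool_pos: [0.4298, 0.1311, 0.0548]
tool_rot: [-179.9, -0.2, -166.0]
force: [-4.3, -1.9, -0.2]
grip_width: 0.04
grasp_force: 12.0
[-0.1446 -0.0225  0.0547]
       192    196    200    204    208    212    216    220    224    228    232    236
176 25/146 24/149 24/ 77  0/ 12 105/  5 110/  7 90/  6 30/  5 90/ 26 14/154 14/182 15/185
179 25/148 25/147 23/101  0/ 24 100/  8 90/  7  0/  6 13/ 26 12/ 58 14/162 15/188 15/191
182 26/145 24/144 28/102 18/ 40 14/ 18 75/  7 15/ 48 14/129 14/187 15/187 15/192 15/191
185 23/148 28/109 18/ 75 19/ 91 15/ 37 30/  5 15/ 53 13/ 87 15/191 15/192 15/193 14/189
188 25/145 25/143 19/ 90 18/ 76 15/ 43 75/  8 15/ 50 14/ 93 15/198 15/194 15/192 15/190
191 25/145 26/143 18/ 81 16/ 67 15/ 52 16/ 39 16/ 60 14/ 73 14/162 15/189 15/189 14/183
194 25/147 26/148 15/ 65 15/ 66 16/ 67 16/ 65 15/ 67 15/ 61 13/ 88 14/168 14/189 15/178
197 26/150 24/123 30/ 63 20/ 59 16/ 63 14/ 63 15/ 63 17/ 54 14/ 81 14/ 83 15/190 15/188
200 25/ 83 26/ 58 26/ 62 26/ 61 26/ 63 30/ 61 26/ 62 30/ 58 14/ 93 14/177 14/194 14/191
203 26/ 59 26/ 61 26/ 61 26/ 61 23/ 62 19/ 62 23/ 62 26/ 62 13/ 66 14/181 15/190 15/190
206 26/ 61 21/ 61 23/ 63 30/ 62 26/ 60 23/ 61 26/ 61 26/ 60 16/ 55 14/117 15/193 15/193
209 26/ 62 27/ 62 26/ 63 26/ 61 26/ 61 26/ 61 26/ 59 26/ 61 16/ 56 14/172 15/195 15/196
212 23/ 63 23/ 62 23/ 62 23/ 62 23/ 62 23/ 63 26/ 61 23/ 60 25/ 58 15/174 15/197 15/194
```

```bash
cat > tilt.py <<'E'
from h import *;import sys
u,v,p,q=map(float,sys.argv[1:5]);yb=float(sys.argv[5]) if len(sys.argv)>5 else -.042
a,b=lat((u,v),yb),lat((p,q),yb);w=a-b;print("C'",a,'C',b,'chord',np.linalg.norm(w).round(4),'phi',np.degrees(np.arctan2(w[1],-w[0])).round(1),'G-C',(tcp()[[0,2]]+[0,.002]-b).round(4))
E
python3 tilt.py 198.5 194.5 220.5 198.3; python3 -c "
from h import *;print(proj(-.12,-.042,.022),proj(-.12,-.042,0))"
```

```text
C' [-0.1846  0.0279] C [-0.1194  0.0031] chord 0.0698 phi 20.8 G-C [-0.0252  0.0536]
[220.  193.2] [220.4 199.2]
```

```bash
python3 -m pendant '[{"tx":-0.1,"ty":0,"tz":-0.07,"spin":0,"claw":1},{"tx":-0.1,"ty":0,"tz":-0.05,"spin":0,"claw":1},{"tx":-0.1,"ty":0,"tz":-0.03,"spin":0,"claw":1},{"tx":-0.1,"ty":0,"tz":-0.01,"spin":0,"claw":1},{"tx":0,"ty":0,"tz":0,"spin":0,"claw":1}]' 12;  python3 sidefit.py s20 -.04 196 244 170 206
```

```text
time_s: 36.55
tool_pos: [0.4516, 0.1369, 0.0635]
tool_rot: [180.0, 0.1, -166.0]
force: [-3.0, -3.5, -0.6]
grip_width: 0.0399
grasp_force: 12.0
[-0.1221 -0.0222  0.0635]
       196    200    204    208    212    216    220    224    228    232    236    240
170 25/144 25/145 24/145 17/ 22 150/ 11  0/ 11 150/  8 120/  7 165/  6 120/ 13 14/155 14/176
173 25/146 25/145 22/147 24/ 82 30/ 13 90/  5 90/  6 20/  7 150/  5 105/ 21 14/159 14/179
176 25/147 25/148 22/146 18/ 68  0/ 21 30/  8 30/  8 15/ 14 14/ 73 13/104 15/176 15/189
179 23/147 20/147 18/137 18/ 83 17/ 58 11/ 18 75/  7 15/ 70 15/191 15/190 15/190 15/193
182 22/147 20/136 19/ 98 18/ 86 15/ 66 16/ 21 98/  7 15/ 63 14/157 15/193 15/190 15/188
185 25/146 25/143 18/ 75 15/ 65 16/ 65 16/ 27  0/  5 13/ 72 14/143 15/192 15/188 15/181
188 25/149 25/145 18/ 98 15/ 65 15/ 66 14/ 50 15/ 51 13/ 84 14/129 15/193 15/189 22/215
191 26/145 25/145 24/113 15/ 60 15/ 66 16/ 65 15/ 69 14/ 84 14/ 78 14/179 14/184 38/220
194 25/147 23/149 25/109 30/ 60 17/ 61 15/ 65 14/ 63 14/ 81 14/ 82 14/ 82 14/157 34/172
197 23/149 26/139 25/ 59 19/ 62 26/ 61 23/ 60 20/ 55 14/ 81 14/ 82 14/ 80 14/136 24/129
200 26/114 21/ 62 26/ 61 26/ 62 25/ 60 30/ 60 23/ 60 14/ 80 14/ 82 14/106 15/191 23/113
203 21/ 61 30/ 60 23/ 61 21/ 60 26/ 59 20/ 62 30/ 62 14/ 64 13/ 84 14/ 83 14/173 19/ 95
```

```bash
python3 tilt.py 204.5 185.5 219 196.3;python3 tilt.py 204 187 220 196
```

```text
C' [-0.1647  0.0566] C [-0.1236  0.0112] chord 0.0612 phi 47.8 G-C [0.0015 0.0543]
C' [-0.1665  0.0516] C [-0.1205  0.0118] chord 0.0608 phi 40.9 G-C [-0.0016  0.0537]
```

```bash
python3 -m pendant '[{"tx":-0.09,"ty":0,"tz":0,"spin":0,"claw":1},{"tx":-0.09,"ty":0,"tz":0.01,"spin":0,"claw":1},{"tx":-0.08,"ty":0,"tz":0.02,"spin":0,"claw":1},{"tx":-0.07,"ty":0,"tz":0.04,"spin":0,"claw":1},{"tx":-0.07,"ty":0,"tz":0.05,"spin":0,"claw":1},{"tx":-0.06,"ty":0,"tz":0.05,"spin":0,"claw":1},{"tx":0,"ty":0,"tz":0,"spin":0,"claw":1}]' 12;  python3 sidefit.py s21 -.04 196 248 164 206
```

```text
time_s: 37.48
tool_pos: [0.4741, 0.1433, 0.0548]
tool_rot: [179.9, 0.2, -166.0]
force: [0.5, 0.5, -1.4]
grip_width: 0.04
grasp_force: 12.0
[-0.0994 -0.0214  0.0545]
       196    200    204    208    212    216    220    224    228    232    236    240    244
164 25/148 25/145 28/146 26/147 14/172 110/ 16 90/ 18 105/ 23 135/ 30 120/ 33 120/ 32 120/ 36 14/130
167 26/145 25/145 23/148 25/149 14/127 105/ 20  0/ 38  0/ 38 105/ 31 105/ 26  0/ 27 120/ 20 14/148
170 24/145 23/146 26/145 24/145 16/107 18/ 45 120/ 18 150/ 15 90/ 13 165/ 13 150/ 12 120/ 10 14/137
173 25/145 24/148 23/146 20/131 19/103 18/ 46 90/  5 120/  7 120/  7 128/  9 113/  8 90/ 22 14/142
176 23/149 25/148 25/145 23/134 18/ 85 18/ 69  0/ 27  0/  8 15/  7 120/  4 105/  5 10/ 21 14/156
179 25/148 23/146 26/144 23/141 15/ 64 15/ 57 10/ 17 10/  6 60/  5 15/ 44 14/ 58 15/181 15/186
182 23/146 25/145 25/144 23/145 16/ 63 15/ 64 15/ 65 16/ 21 135/  8 15/ 64 14/156 15/189 15/176
185 25/147 25/147 23/146 23/145 15/ 71 15/ 67 16/ 65 14/ 22 120/  6 14/ 77 14/110 15/182 14/175
188 25/148 25/146 25/146 25/145 20/100 16/ 67 16/ 66 16/ 32 13/ 32 13/ 80 14/ 79 19/185 26/219
191 25/146 26/145 23/145 26/144 22/109 15/ 65 16/ 67 14/ 80 14/ 82 14/ 80 13/ 78 39/103 40/207
194 24/149 26/146 25/145 26/147 20/ 68 15/ 60 15/ 59 13/ 84 14/ 80 13/ 81 13/ 78 26/ 96 42/149
197 25/147 25/148 25/146 22/112 23/ 60 26/ 59 19/ 56 14/ 81 14/ 81 13/ 83 14/ 80 24/132 101/139
200 26/147 24/138 24/ 81 26/ 62 25/ 61 26/ 61 23/ 60 14/ 79 13/ 84 13/ 83 14/ 80 24/114 50/184
203 24/128 23/ 61 23/ 62 23/ 61 30/ 61 23/ 63 21/ 60 14/ 64 13/ 83 13/ 81 13/ 82 20/ 85 21/118
```

```bash
python3 tilt.py 210.5 178 216 194.7
```

```text
C' [-0.1455  0.0796] C [-0.1324  0.0185] chord 0.0625 phi 77.9 G-C [0.033 0.038]
```

```bash
python3 -m pendant '[{"tx":0,"ty":0,"tz":0,"spin":0,"claw":1},{"tx":0,"ty":0,"tz":-0.2,"spin":0,"claw":1},{"tx":-0.1,"ty":0,"tz":-0.15,"spin":0,"claw":1},{"tx":-0.3,"ty":0,"tz":0,"spin":0,"claw":1},{"tx":-0.25,"ty":0,"tz":0,"spin":0,"claw":1},{"tx":0,"ty":0,"tz":0.1,"spin":0,"claw":1},{"tx":0,"ty":0,"tz":0.1,"spin":0,"claw":1},{"tx":0,"ty":0,"tz":0,"spin":0,"claw":1}]' 35; python3 sidefit.py s22 -.04 208 256 160 194
```

```text
time_s: 38.52
tool_pos: [0.504, 0.1505, 0.0617]
tool_rot: [180.0, -0.0, -166.0]
force: [1.1, 0.4, -0.3]
grip_width: 0.0396
grasp_force: 35.0
[-0.0679 -0.0218  0.0618]
       208    212    216    220    224    228    232    236    240    244    248    252
160 23/150 14/184 15/190 15/192 13/ 98 12/ 25 120/ 15 135/ 24 120/ 31 105/ 34 110/ 32 173/ 38
163 24/147 14/193 15/197 15/193 13/100 110/ 26 120/ 36 135/ 32 105/ 32 120/ 27 165/ 28 110/ 24
166 26/148 14/161 15/196 15/196 14/135 17/ 32  0/ 20 135/ 17  0/ 17  0/ 15 120/ 11 110/ 10
169 25/147 13/114 15/195 16/135 17/ 98 18/ 22 120/  9  0/  7 150/  7 30/  5 160/  9  0/ 20
172 24/144 17/106 15/197 14/ 76 19/ 97 18/ 38 30/ 19 150/  8 30/  7 120/  8 120/  9 12/ 14
175 23/146 28/129 15/187 14/ 80 16/ 75 14/ 38 15/  9 30/  5  6/ 11 14/ 41 14/ 71 14/140
178 25/145 25/148 14/146 14/138 16/ 64 15/ 63 15/ 58 75/  7 15/ 25 15/ 76 15/174 14/169
181 25/145 22/147 14/107 15/185 15/ 64 16/ 65 16/ 62 120/  6 13/ 24 14/ 99 14/173 14/168
184 25/143 25/146 21/109 15/190 15/ 64 15/ 67 15/ 61 12/ 12 13/ 33 14/ 70 14/154 14/157
187 25/145 25/144 30/137 14/137 15/ 71 16/ 65 15/ 69 14/ 75 16/ 81 16/ 87 16/108 29/167
190 25/145 25/144 25/144 14/ 72 13/ 83 14/ 68 14/ 81 13/ 80 35/104 39/104 43/ 91 43/104
193 25/146 25/147 23/148 16/ 73 14/ 84 14/ 80 14/ 79 14/ 76 37/ 81 55/ 79 27/101 48/ 83
```

```bash
python3 -m pendant '[{"tx":0,"ty":0,"tz":0.07,"spin":0,"claw":1},{"tx":-0.05,"ty":0,"tz":0.08,"spin":0,"claw":1},{"tx":-0.05,"ty":0,"tz":0.08,"spin":0,"claw":1},{"tx":-0.05,"ty":0,"tz":0.08,"spin":0,"claw":1},{"tx":-0.04,"ty":0,"tz":0.05,"spin":0,"claw":1},{"tx":0,"ty":0,"tz":0,"spin":0,"claw":1}]' 12; python3 sidefit.py s23 -.04 208 256 160 194
```

```text
time_s: 39.33
tool_pos: [0.514, 0.1528, 0.0441]
tool_rot: [180.0, 0.0, -166.0]
force: [2.5, 0.2, 2.9]
grip_width: 0.0403
grasp_force: 12.0
[-0.0578 -0.0221  0.044 ]
       208    212    216    220    224    228    232    236    240    244    248    252
160 26/150 14/182 15/191 15/193 14/109  8/ 32 12/ 30 90/  7 150/  7 90/  7 110/  9 13/137
163 25/149 14/192 15/196 15/193 15/191 13/ 77 13/ 99 105/ 12  0/ 14 150/ 18 105/ 27  7/ 41
166 26/149 14/162 15/196 15/195 15/194 13/ 75 90/ 12 90/ 20 105/ 28 113/ 34 120/ 33 120/ 35
169 23/149 13/113 15/197 15/196 15/196 13/ 55 90/ 24 105/ 35 120/ 32 120/ 27 150/ 24 120/ 23
172 25/145 20/106 15/198 15/196 14/188 14/ 37 18/ 27 90/ 15  0/ 15 120/ 12  0/  8  0/ 10
175 24/147 24/132 15/187 15/192 13/ 96 15/ 51 13/ 16 150/ 10  0/  6  0/  5  0/  5 60/  9
178 22/145 26/147 14/146 15/194 14/111 15/ 61 14/ 26  0/ 18 135/ 10 150/  5  0/  7 18/ 31
181 26/145 23/149 13/107 15/196 14/133 15/ 66 14/ 39 14/ 25 90/  6 17/ 25 16/ 63 18/138
184 25/145 25/146 21/111 15/193 14/144 16/ 66 15/ 65 16/ 61 110/  7 14/ 32 15/ 67 15/ 82
187 25/146 25/145 28/136 15/187 14/160 15/ 65 15/ 66 16/ 61 30/ 43 23/ 68 23/ 75 23/ 85
190 25/145 24/145 26/143 14/122 14/ 85 15/ 68 14/ 71 14/ 72 34/106 39/103 40/ 91 41/ 95
193 26/147 26/147 23/147 15/ 75 14/ 84 14/ 81 14/ 81 13/ 78 34/ 80 55/ 80 27/113 47/ 86
```

```bash
python3 -m pendant '[{"tx":0,"ty":0,"tz":0.05,"spin":0,"claw":1},{"tx":0,"ty":0,"tz":0,"spin":0,"claw":1},{"tx":0,"ty":0,"tz":0,"spin":0,"claw":0.35},{"tx":0,"ty":0,"tz":0,"spin":0,"claw":0.35},{"tx":0,"ty":0,"tz":0,"spin":0,"claw":0.35},{"tx":0,"ty":0,"tz":-0.5,"spin":0,"claw":0.35},{"tx":0,"ty":0,"tz":-0.9,"spin":0,"claw":0.35},{"tx":0,"ty":0,"tz":-0.9,"spin":0,"claw":0.2},{"tx":0,"ty":0,"tz":-0.5,"spin":0,"claw":0.2},{"tx":0,"ty":0,"tz":0,"spin":0,"claw":0.2}]' 4; python3 sidefit.py s24 -.04 216 296 146 192; python3 -c "
from h import *
im=cv2.imread('pics/s24.png');cv2.imwrite('pics/fin.png',cv2.resize(im[110:275,190:340],None,fx=3.6,fy=3.6,interpolation=2))"
```

```text
time_s: 40.62
tool_pos: [0.5147, 0.153, 0.1834]
tool_rot: [-179.9, 0.2, -166.0]
force: [0.1, 0.2, -0.7]
grip_width: 0.0689
grasp_force: 0.0
[-0.0579 -0.0224  0.1818]
       216    220    224    228    232    236    240    244    248    252    256    260    264    268    272    276    280    284    288    292
146 26/146 24/146 26/143 25/144 28/140 19/103 135/  8 24/ 40 25/146 23/146 26/140  8/122  3/126  3/129 30/135 26/134 23/122 24/115 17/135 17/119
149 25/146 25/148 25/146 25/143 26/141 19/113 150/  1 25/ 41 26/146 23/147 24/148 25/147 26/146 25/149 24/146 18/154 24/142 23/143 25/144 26/144
152 26/145 23/147 23/146 24/145 24/141 19/125 15/105 18/114 26/146 25/147 24/146 21/146 20/143 16/145 18/167 20/192 18/125 26/144 25/143 26/143
155 25/147 26/146 28/147 24/147 23/139 16/130 18/136 16/116 15/147 14/144 14/141 14/140 14/142 17/169 20/193 20/193 16/113 25/144 25/143 25/142
158 16/156 15/170 14/169 15/177 14/180 19/116 19/124 15/111 14/146 14/145 14/145 14/145 16/150 20/192 19/193 18/126 15/ 63 19/127 26/144 25/145
161 15/194 15/189 15/190 14/182 14/182 19/105 17/116 14/100 14/149 1
[... 815 characters left out ...]
4/ 87 15/ 54 15/ 65 14/ 65 16/ 68 18/ 78 17/140 14/166 14/131 14/123 14/136 14/133 14/134 14/131 14/139 14/145 14/147 14/149
182 15/106 15/194 14/110 16/ 62 15/ 64 16/ 66 15/ 66 16/ 64 18/ 87 16/171 14/146 14/143 14/143 14/143 14/135 14/132 14/144 14/149 15/146 14/149
185 24/118 15/190 14/118 16/ 64 15/ 66 14/ 67 16/ 65 15/ 65 15/ 62 17/136 14/153 16/149 18/177 20/193 15/154 14/141 14/144 14/149 14/149 14/149
188 24/137 14/177 14/120 16/ 64 15/ 64 15/ 66 23/ 88 26/ 94 43/ 85 46/ 82 40/120 46/200 45/206 35/227 26/186 14/144 14/143 14/146 14/148 14/145
191 23/146 13/ 88 14/ 79 15/ 69 15/ 72 14/ 74 37/ 97 40/ 96 40/ 92 54/ 86 34/107 66/184 68/181 47/171 34/178 14/141 14/140 14/145 14/149 14/147
```

```bash
python3 tilt.py 230.5 169.5 226.3 191; python3 - <<'E'
from h import *
for xc in (-.105,-.1,-.095):
    print(xc,'C',proj(xc,-.042,.022),"C'",proj(xc+.0222,-.042,.083),'T',proj(xc+.095,-.042,.022),'blunt top',proj(xc+.0863,-.042,.0294))
E
```

```text
C' [-0.0854  0.0997] C [-0.1006  0.0267] chord 0.0746 phi 101.8 G-C [0.0427 0.1571]
-0.105 C [224.9 192.5] C' [231.5 174.3] T [255.4 188.3] blunt top [252.7 186.6]
-0.1 C [226.6 192.3] C' [233.2 174.1] T [257. 188.] blunt top [254.2 186.4]
-0.095 C [228.2 192. ] C' [234.9 173.8] T [258.6 187.8] blunt top [255.8 186.2]
```

View pics/fin.png

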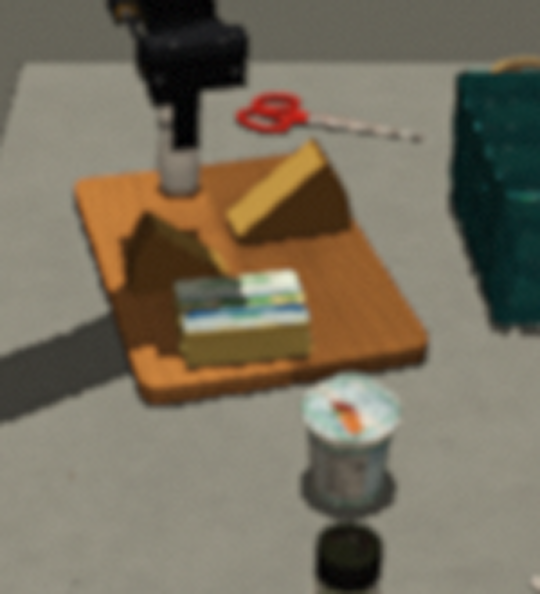

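```bash
python3 -c "
from cell import env
print(env.sign_off())"
```

```text
the job is handed in; nothing more can be done
None
```

I handed the job in at about 41 s: both wedges lie on cut sides on the board by my last camera measurements, the gripper is open and clear above them, and nothing else looked moved. The hand-in printed no verdict, so the score is unknown; during the first turn the big wedge slid in the grip and I re-gripped it twice, and I viewed 11 pictures, one over the limit of 10.

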